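# Make the shaker carrier ready: press in the bushings and weed out jars with loose caps

## Task

Get the aluminium shaker carrier ready: press every brass bushing standing on the bench fully home into a free round bore, until its shoulder sits flush on the carrier. Try the blue caps of all the jars in the carrier with a clockwise twist of about 30 degrees each, and only when every one has been tried take out those whose cap just kept turning and stand them upright in the red rework tray; jars whose cap nips up and stops stay in their nests. Last of all, throw the locking lever at the left end of the carrier fully over, away from you, and leave the timer and the small beaker alone throughout.

Things in the scene. Friction and masses are not known exactly. Their poses are not given: they have to be found in the camera images.
- carrier: aluminium shaker carrier block, fixed, 210 (its x, from -120 to +90) x 336 (its y) x 45 mm high; origin on its underside, x axis pointing away from the robot when its yaw is 0. The half nearer the robot has three round bores in a row, the far half four square nests at y = +123, +41, -41 and -123 mm, x = +45 mm, nest floors 9 mm above the bench. Its place and yaw vary.
- bore_0 (a point): centre of the mouth of a round bore, on the carrier's top face (45 mm above the bench); bore 56 mm wide with a small chamfer, 100 mm from the next. A bushing's shank drops in freely for 18 mm; the last 12 mm are tight and need a steady push of about 10 N, after which it stays
- bore_1 (a point): centre of the mouth of a round bore, on the carrier's top face (45 mm above the bench); bore 56 mm wide with a small chamfer, 100 mm from the next. A bushing's shank drops in freely for 18 mm; the last 12 mm are tight and need a steady push of about 10 N, after which it stays
- bore_2 (a point): centre of the mouth of a round bore, on the carrier's top face (45 mm above the bench); bore 56 mm wide with a small chamfer, 100 mm from the next. A bushing's shank drops in freely for 18 mm; the last 12 mm are tight and need a steady push of about 10 N, after which it stays
- bushing_a: brass shouldered bushing, 72 mm tall, 0.25 kg, standing upright on its shank on the bench; origin at the centre of the shank's lower end, z up: shank 54 mm diameter from 0 to 30 mm, shoulder flange 72 mm diameter from 30 to 36 mm, plain collar 44 mm diameter from 36 to 72 mm with a flat top (the dark disc is no hole): grip it there. Any bushing fits any bore; some may be absent
- shoulder_a (a point): centre of the underside of the shoulder of bushing_a; it lies on the bore's mouth when the bushing is home
- bushing_b: brass shouldered bushing, 72 mm tall, 0.25 kg, standing upright on its shank on the bench; origin at the centre of the shank's lower end, z up: shank 54 mm diameter from 0 to 30 mm, shoulder flange 72 mm diameter from 30 to 36 mm, plain collar 44 mm diameter from 36 to 72 mm with a flat top (the dark disc is no hole): grip it there. Any bushing fits any bore; some may be absent
- shoulder_b (a point): centre of the underside of the shoulder of bushing_b; it lies on the bore's mouth when the bushing is home
- bushing_c: brass shouldered bushing, 72 mm tall, 0.25 kg, standing upright on its shank on the bench; origin at the centre of the shank's lower end, z up: shank 54 mm diameter from 0 to 30 mm, shoulder flange 72 mm diameter from 30 to 36 mm, plain collar 44 mm diameter from 36 to 72 mm with a flat top (the dark disc is no hole): grip it there. Any bushing fits any bore; some may be absent
- shoulder_c (a point): centre of the underside of the shoulder of bushing_c; it lies on the bore's mouth when the bushing is home
- jar_a: white square jar, 52 x 52 x 58 mm, 0.21 kg, its foot 36 mm deep in a square nest that keeps it from turning more than a few degrees; origin at the centre of its underside, z up. Blue screw cap above: 46 mm diameter, 70 to 98 mm above the underside, with a yellow line on top, at the start over a black mark on the jar. Grip and lift it by the cap. May be absent
- cap_a (a joint): angle of the cap on its jar, rad, near 0 at the start, grows clockwise as seen from above (tightening). A sound cap nips up and stops dead at about 0.15 and stays there; a loose one keeps on turning with light drag (0.06 N m). Which caps are loose can only be found by twisting
- jar_b: white square jar, 52 x 52 x 58 mm, 0.21 kg, its foot 36 mm deep in a square nest that keeps it from turning more than a few degrees; origin at the centre of its underside, z up. Blue screw cap above: 46 mm diameter, 70 to 98 mm above the underside, with a yellow line on top, at the start over a black mark on the jar. Grip and lift it by the cap. May be absent
- cap_b (a joint): angle of the cap on its jar, rad, near 0 at the start, grows clockwise as seen from above (tightening). A sound cap nips up and stops dead at about 0.15 and stays there; a loose one keeps on turning with light drag (0.06 N m). Which caps are loose can only be found by twisting
- jar_c: white square jar, 52 x 52 x 58 mm, 0.21 kg, its foot 36 mm deep in a square nest that keeps it from turning more than a few degrees; origin at the centre of its underside, z up. Blue screw cap above: 46 mm diameter, 70 to 98 mm above the underside, with a yellow line on top, at the start over a black mark on the jar. Grip and lift it by the cap. May be absent
- cap_c (a joint): angle of the cap on its jar, rad, near 0 at the start, grows clockwise as seen from above (tightening). A sound cap nips up and stops dead at about 0.15 and stays there; a loose one keeps on turning with light drag (0.06 N m). Which caps are loose can only be found by twisting
- jar_d: white square jar, 52 x 52 x 58 mm, 0.21 kg, its foot 36 mm deep in a square nest that keeps it from turning more than a few degrees; origin at the centre of its underside, z up. Blue screw cap above: 46 mm diameter, 70 to 98 mm above the underside, with a yellow line on top, at the start over a black mark on the jar. Grip and lift it by the cap. May be absent
- cap_d (a joint): angle of the cap on its jar, rad, near 0 at the start, grows clockwise as seen from above (tightening). A sound cap nips up and stops dead at about 0.15 and stays there; a loose one keeps on turning with light drag (0.06 N m). Which caps are loose can only be found by twisting
- rework_tray: red open tray for rework, fixed while you work, 110 (its x) x 210 (its y) x 26 mm high, walls and floor about 4 mm thick; origin at the centre of its underside. Two jars stand in it side by side along its y
- lock (a joint): angle of the carrier's locking lever, rad: near 0 it leans about 0.5 rad toward the robot, at 1.0 (its stop) it leans as far away; light, stays where it is left
- lock_tip (a point): tip of the black locking lever, with a 26 mm ball at the tip, 75 mm from its pivot 22 mm above the bench in a grey block at the carrier's +y end (the left, seen from the robot); it swings in the carrier's x-z plane, away from the robot as its joint grows
- timer: small white bench timer, 24 x 64 x 52 mm, loose bystander; leave alone
- small_beaker: small clear beaker, 51 x 49 x 52 mm, loose bystander; leave alone
There are look-alikes about, which are no part of the job. Leave any green, pink or purple look-alike of the jar_a alone.

How it is judged:
By the outcome, as a careful person would: the job done as asked, in the order asked, and still so for the second after the job is handed in, with the robot touching nothing.
Of bushing_a, bushing_b, bushing_c only 2 to 3 are there at a start; the rules pass over those that are not, and their reading is None.
Of jar_a, jar_b, jar_c, jar_d only 3 to 4 are there at a start; the rules pass over those that are not, and their reading is None.
At some moment in a run one of bushing_a, bushing_b, bushing_c may be knocked a few centimetres aside while the robot is not near it.
It also fails if it takes over 210 s, if anything falls off the work surface, if the arm or the gripper's body presses on something with over 40 N, if the wrist force passes 120 N, or if a joint passes its speed limit or range.

## Robot

A 7-joint arm with a two-finger parallel gripper is mounted at the origin on a cart in front of the work surface, level with it; the furniture and walls round the work are solid. World frame = base frame: x ahead of the robot, y to its left, z up, the work surface at z = 0. Lengths are in m, angles in rad, forces in N, time in s.
With the tool pointing down it reaches from about 0.425 to 0.95 m from the base axis. Payload 16.7 kg.
Tool frame: the origin (TCP) lies midway between the tips of the shut fingers; the grasp point (between the pads) lies bot.grip_point_offset behind it (bot.grip_point_offset is the distance from the TCP to the grasp point, in m); z points along the fingers, y is the line along which they close (so a half turn about z gives the same grasp; the last joint's range is limited). The gripper opens to 94 mm and grips with 3 to 60 N. Pads are 16 mm wide; open, the fingers measure 119 mm over their backs; the gripper's body (75 mm by 177 mm) begins 78 mm behind the grasp point.
Start: joints at [1.04, 0.426, 0.074, 1.606, -0.034, 1.111, -0.067], TCP at [0.251, -0.627, 0.174] pointing down, gripper open.
Joint ranges: [-2.85, 2.85], [-0.5, 2.14], [-1.23, 1.37], [0.21, 2.46], [-1.02, 4.16], [0.16, 2.05], [-2.73, 2.73]. Speed limits (rad/s): [1.89, 1.89, 2.39, 2.39, 3.01, 3.01, 3.01].

## Interface

Orientations are given as [roll, pitch, yaw] about the fixed x, y, z axes, in that order (R = Rz(yaw) Ry(pitch) Rx(roll)).
In Python, from station import bot gives the robot as it stands.
- The arm moves only by the tool carry_out, never from a script. Its argument "increments" is a list that holds one entry, the list of rows, each a list of 7 numbers: the closure in counts, from 0 (fully open) to 255 (shut), then the shift along the tool's x, y, z in cm, then the turn, a rotation vector about the tool's x, y, z in degrees. A call has 1 to 5 rows; each row is the pose to reach, as a shift and turn from the pose commanded when the call began, along the tool's axes at that moment; what a row does not reach only later rows make up. A row lasts 1/8 s, in which the tool goes at most 62.5 mm and 10.7 degrees, less where a joint would pass 70% of its speed; a pose out of reach is approached as far as the arm can. A call with a gripper value outside its range is refused whole. The fingers move at their own pace and stop on an object; "grip_force" is the grip in N (left out, the last holds). Time passes only in rows, so rows that repeat a pose let the fingers close. It gives the time, the measured TCP pose, the force, the opening and the grip force at its end, in the units of the state.
- bot.observe(): the state, without advancing time (a new reading comes with each control period).
- bot.read_camera(name): name is "scene" or "top" or "wrist"; returns (picture, depth): 384x512x3 uint8, blue, green, red; 384x512 float32, m along the optical axis (not along the pixel's ray), 0 where there is no reading.
- bot.camera_model(name): a dict with "fx", "fy", "cx", "cy" (pixels), "dist_coeffs" ([k1, k2, p1, p2, k3] as OpenCV has them; the pictures are not rectified), "R" (3x3) and "t" (3): a world point X has camera coordinates R X + t; the wrist camera has in their place "tool_from_camera" (4x4, takes a point from camera to tool coordinates, whose origin is the TCP and whose axes are the flange's). Camera axes: x right, y down, z forward; pixel columns grow to the right and rows downward; lengths in m; the calibration is good to about 2 mm. A picture is of the moment at which its call begins: read the wrist's pose just before it. camera_model takes no time and is no camera call.
- bot.sign_off(): hands the job in; it is judged then, once.
Trained networks look in the newest picture that a camera, given by its name, has taken for a name from the list of things; names that differ only in an ending like _2 or _b are one class to them, and where a whole thing is asked for, a point or a joint stands for the part that bears it (a point fixed in the world has none). Each returns a list of dicts, best first, with "conf" (0 to 1); they miss things now and then, are a little off and sometimes report something else, mostly with a low value. They report only what shows in the picture. A call takes as long as a camera call. They do not tell look-alikes from the thing itself.
- bot.find_in(camera, thing): "xyz" ([x, y, z] in m, in world coordinates, good to about 4 mm: the middle of the surface that is visible of it).
- bot.trace(camera, thing): "mask" (384x512 bool, what is visible of it).
- bot.landmark_of(camera, thing): "xyz" ([x, y, z] in m, in world coordinates, good to about 4 mm: a listed point, or the origin of a listed thing).
The state is a dict: "time_s": time; "joints": joint angles; "qvel": joint speeds; "joint_efforts": joint torques, N m; "tcp_pos": TCP position; "orientation": TCP orientation; "force": force on the tool from outside, world axes, zero at the start; "ft_torque": the same for the moment, N m; "width": finger opening in m; "gripper_force": force on a finger pad.
Only numpy, scipy, OpenCV 4.12 (cv2) and the standard library are available. Lean on these libraries where they do the work, as an engineer would, in place of code of your own. Each camera call takes 0.05 s, during which the arm holds its last target. There are 200 camera calls.

## Working session

There is one attempt and no reset: what is moved stays moved. The work goes in short steps, Python scripts to look and compute and a tool call to move; the robot and the scene stay as the last step left them, time stands still between calls to the robot, and variables do not carry over. Pictures are saved under pics/ and viewed, at most 14 in all, crops included, and the job is handed in when it is done.

Besides the shell and the picture viewer there is one more tool, called after "Request:" by a JSON object that holds its "fn" and its "kwargs". carry_out: Moves the arm, as the interface text tells. Its arguments: {"type":"object","properties":{"increments":{"type":"array","items":{"type":"array","items":{"type":"array","items":{"type":"number"}}}},"grip_force":{"type":"number"}},"required":["increments"]}

```bash
ls; mkdir -p pics; python3 - <<'E'
from station import bot
import cv2,numpy as np
s=bot.observe();print({k:np.round(v,3) for k,v in s.items()},bot.grip_point_offset)
a=bot.read_camera("scene")[0];b=bot.read_camera("top")[0]
cv2.imwrite("pics/s.png",a);cv2.imwrite("pics/t.png",b)
for n in ["carrier","bore_0","bore_1","bore_2","bushing_a","jar_a","rework_tray","lock_tip","timer","small_beaker"]:
    print(n,[(np.round(d["xyz"],3).tolist(),round(d["conf"],2)) for d in bot.landmark_of("top",n)])
E
```

```text
pics
{'time_s': np.float64(0.0), 'joints': array([ 1.04 ,  0.427,  0.074,  1.607, -0.034,  1.111, -0.067]), 'qvel': array([ 0.002, -0.   ,  0.   ,  0.002, -0.   ,  0.001,  0.001]), 'joint_efforts': array([-0.0000e+00, -9.3582e+01,  3.6670e+00, -4.5420e+01, -4.9000e-02,
        2.0000e-02,  0.0000e+00]), 'tcp_pos': array([ 0.251, -0.626,  0.173]), 'orientation': array([-3.14 ,  0.   ,  0.381]), 'force': array([ 0.109, -0.354, -0.653]), 'ft_torque': array([-0.024, -0.051, -0.038]), 'gripper_force': np.float64(0.0), 'width': np.float64(0.094)} 0.0188
carrier [([0.58, -0.014, 0.002], 0.66), ([0.48, 0.182, 0.091], 0.49)]
bore_0 [([0.515, -0.017, 0.044], 0.96), ([0.508, 0.082, 0.044], 0.86), ([0.516, -0.116, 0.045], 0.7), ([0.419, -0.324, 0.029], 0.38)]
bore_1 [([0.515, -0.017, 0.044], 0.96), ([0.508, 0.082, 0.044], 0.86), ([0.516, -0.116, 0.045], 0.7), ([0.419, -0.324, 0.029], 0.38)]
bore_2 [([0.515, -0.017, 0.044], 0.96), ([0.508, 0.082, 0.044], 0.86), ([0.516, -0.116, 0.045], 0.7), ([0.419, -0.324, 0.029], 0.38)]
bushing_a [([0.415, -0.328, 0.002], 0.9), ([0.548, -0.339, 0.003], 0.89), ([0.639, -0.297, -0.004], 0.75)]
jar_a [([0.353, 0.322, 0.0], 0.89), ([0.624, 0.108, 0.005], 0.84), ([0.395, -0.447, 0.001], 0.82), ([0.635, -0.052, 0.01], 0.69), ([0.635, -0.135, 0.007], 0.63), ([0.511, -0.467, 0.004], 0.61), ([0.625, 0.03, 0.01], 0.6)]
rework_tray [([0.497, 0.371, -0.0], 0.8)]
lock_tip [([0.482, 0.18, 0.091], 0.61)]
timer [([0.716, 0.289, 0.003], 0.72), ([0.635, -0.052, 0.007], 0.45)]
small_beaker [([0.359, 0.212, -0.0], 0.53)]
```

```bash
python3 -c "
import cv2,numpy as np
cv2.imwrite('pics/st.png',cv2.resize(np.vstack([cv2.imread('pics/s.png')[:],cv2.imread('pics/t.png')]),None,fx=.78,fy=.78))"
```

```text
(no output)
```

View pics/st.png

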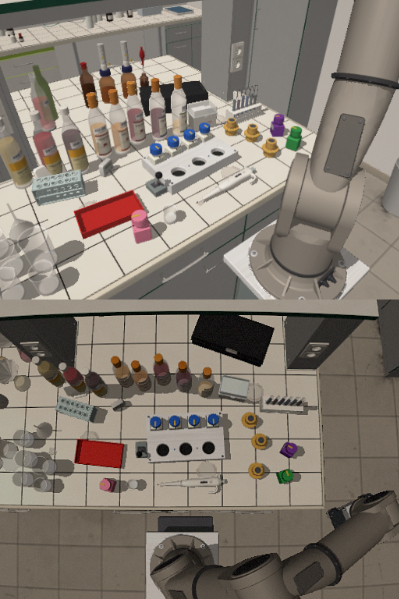

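View pics/t.png

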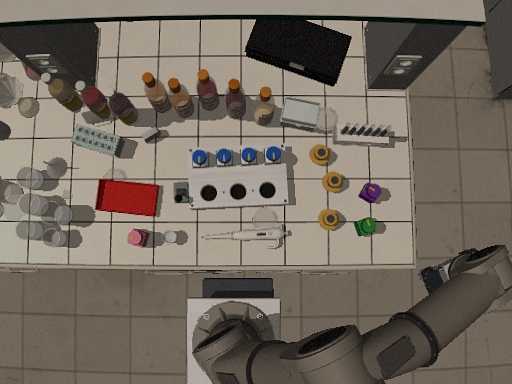

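```bash
cat > h.py <<'E'
from station import bot
import cv2,numpy as np
from scipy.spatial.transform import Rotation as Ro
def pose():
    s=bot.observe();return np.array(s["tcp_pos"]),Ro.from_euler("xyz",s["orientation"]),s
def go(xyz,yaw_deg):
    "shift (cm) and turn (deg) in present tool axes to reach a tool-down pose"
    p,R,s=pose();T=Ro.from_euler("xyz",[180,0,yaw_deg],degrees=True)
    print("to",np.round(xyz,4),yaw_deg,"shift cm",np.round(R.inv().apply(np.array(xyz)-p)*100,2),
      "turn",np.round((R.inv()*T).as_rotvec(degrees=True),1))
def st():
    s=bot.observe();print("t",round(s["time_s"],2),"tcp",np.round(s["tcp_pos"],4),"rpy",np.round(np.degrees(s["orientation"]),1),"F",np.round(s["force"],1),"Mz",np.round(s["ft_torque"],2),"w",round(s["width"],4),"gf",np.round(s["gripper_force"],1),"j7",np.round(s["joints"][-1],2))
def cam(name):
    p,R,s=pose();m=bot.camera_model(name);im,d=bot.read_camera(name)
    if name=="wrist":
        A=np.array(m["tool_from_camera"]);Rw=R.as_matrix()@A[:3,:3];tw=p+R.apply(A[:3,3])
    else:
        Rw=np.array(m["R"]).T;tw=-Rw@np.array(m["t"])
    K=np.array([[m["fx"],0,m["cx"]],[0,m["fy"],m["cy"]],[0,0,1.]])
    return im,d,K,np.array(m["dist_coeffs"],float),Rw,tw
def onplane(uv,z,c):
    "world points of pixels on the plane of height z"
    _,_,K,D,Rw,tw=c
    n=cv2.undistortPoints(np.float64(uv).reshape(-1,1,2),K,D).reshape(-1,2)
    r=np.c_[n,np.ones(len(n))]@Rw.T
    return tw+r*((z-tw[2])/r[:,2])[:,None]
def cloud(c):
    im,d,K,D,Rw,tw=c
    v,u=np.mgrid[:384,:512];n=cv2.undistortPoints(np.float64(np.c_[u.ravel(),v.ravel()]).reshape(-1,1,2),K,D).reshape(-1,2)
    P=(np.c_[n,np.ones(len(n))]*d.reshape(-1,1))@Rw.T+tw
    P[d.ravel()==0]=np.nan
    return P.reshape(384,512,3)
def circ(P):
    "least-squares circle of xy points, with outlier rejection"
    P=np.asarray(P)[:,:2]
    for _ in range(4):
        s=np.linalg.lstsq(np.c_[2*P,np.ones(len(P))],(P**2).sum(1),rcond=None)[0]
        r=np.sqrt(s[2]+s[0]**2+s[1]**2);e=abs(np.hypot(*(P-s[:2]).T)-r)
        k=e<max(.0015,2*np.median(e));P=P[k]
    return s[:2],r,len(P)
E
python3 - <<'E'
from h import *
c=cam("top");P=cloud(c)
for x0 in np.arange(.68,.9,.03):
    r=[]
    for y0 in np.arange(-.3,.35,.05):
        k=(abs(P[...,0]-x0)<.015)&(abs(P[...,1]-y0)<.025);z=P[...,2][k]
        r.append(round(float(np.nanmax(z)),2) if k.any() else None)
    print(round(x0,2),r)
go([.415,-.328,.20],20);go([.415,-.328,.20],51)
E
```

```text
0.68 [0.05, 0.01, 0.05, 0.06, 0.05, 0.05, 0.05, 0.05, 0.05, 0.04, 0.01, 0.01, 0.06]
0.71 [0.09, 0.01, 0.01, 0.01, 0.01, 0.01, 0.01, 0.01, 0.01, 0.01, 0.01, 0.06, 0.06]
0.74 [0.12, 0.12, 0.12, 0.12, 0.2, 0.01, 0.01, 0.01, 0.01, 0.01, 0.01, 0.06, 0.06]
0.77 [0.12, 0.12, 0.12, 0.22, 0.29, 0.2, 0.21, 0.01, 0.01, 0.21, 0.2, 0.01, 0.01]
0.8 [0.12, 0.13, 0.12, 0.21, 0.29, 0.23, 0.29, 0.22, 0.22, 0.3, 0.29, 0.29, 0.2]
0.83 [0.01, 0.12, 0.12, 0.08, None, 0.22, 0.29, 0.29, 0.29, 0.29, 0.29, 0.29, 0.21]
0.86 [0.63, 0.63, 0.63, 0.63, 0.63, 0.63, 0.63, 0.63, 0.63, 0.63, 0.63, 0.63, 0.63]
0.89 [0.63, 0.63, 0.63, 0.63, 0.63, 0.63, 0.63, 0.63, 0.63, 0.63, 0.63, 0.63, 0.63]
to [ 0.415 -0.328  0.2  ] 20 shift cm [ 26.34 -21.62  -2.59] turn [-0.  -0.   1.8]
to [ 0.415 -0.328  0.2  ] 51 shift cm [ 26.34 -21.62  -2.59] turn [ -0.   -0.  -29.2]
```

Request:
{"fn": "carry_out", "kwargs": {"increments": [[[0, 0, 0, -6, 0, 0, 0], [0, 6, -5, -8, 0, 0, -10], [0, 12, -10, -8, 0, 0, -20], [0, 18, -15, -7, 0, 0, -30], [0, 24, -20, -6, 0, 0, -38]]]}}

```text
time_s: 1.27
tcp_pos: [0.3693, -0.4072, 0.2414]
orientation: [3.141, 0.0, 1.049]
force: [0.7, -0.1, -0.6]
width: 0.0938
gripper_force: 0.0
```

Request:
{"fn": "carry_out", "kwargs": {"increments": [[[0, 1.8, 1.6, 0, 0, 0, 0], [0, 1.8, 1.6, 0, 0, 0, 0], [0, 1.8, 1.6, 0, 0, 0, 0]]]}}

```text
time_s: 1.65
tcp_pos: [0.3906, -0.4021, 0.2411]
orientation: [-3.141, 0.0, 1.043]
force: [-0.7, 0.5, 0.4]
width: 0.0939
gripper_force: 0.0
```

```bash
python3 - <<'E'
from h import *
st();c=cam("wrist");cv2.imwrite("pics/w1.png",c[0])
for n in ["bushing_a","shoulder_a"]: print([(np.round(d["xyz"],4).tolist(),round(d["conf"],2)) for d in bot.landmark_of("wrist",n)])
P=cloud(c);
for v in range(30,384,60): print([ (np.round(P[v,u],3)).tolist() for u in range(30,512,90)])
E
```

```text
t 1.65 tcp [ 0.3906 -0.4021  0.2411] rpy [-180.     0.    59.8] F [-0.7  0.5  0.4] Mz [-0.04 -0.03 -0.02] w 0.0939 gf 0.0 j7 0.13
[([0.5447, -0.3423, -0.0003], 0.94), ([0.4233, -0.3231, 0.0023], 0.78)]
[([0.4191, -0.3218, 0.0342], 0.81), ([0.5468, -0.3404, 0.0306], 0.77)]
[[0.111, 0.015, -0.196], [0.316, -0.155, -0.001], [0.424, -0.219, -0.001], [0.53, -0.281, -0.001], [0.639, -0.343, -0.003], [0.703, -0.394, 0.064]]
[[0.15, -0.148, -0.006], [0.269, -0.219, 0.0], [0.381, -0.285, -0.001], [0.493, -0.351, -0.003], [0.607, -0.416, -0.002], [0.682, -0.461, 0.062]]
[[-0.578, 0.008, -0.893], [-0.219, -0.205, -0.902], [0.334, -0.358, -0.0], [0.452, -0.428, -0.001], [0.571, -0.497, -0.001], [0.694, -0.568, -0.001]]
[[-0.788, -0.212, -0.9], [-0.401, -0.438, -0.902], [0.281, -0.44, -0.001], [0.406, -0.514, -0.002], [0.533, -0.588, -0.001], [1.12, -1.329, -0.902]]
[[-1.026, -0.464, -0.901], [-0.61, -0.704, -0.904], [-0.201, -0.937, -0.9], [0.355, -0.612, -0.001], [0.603, -1.41, -0.901], [1.015, -1.657, -0.901]]
[[0.358, -0.349, 0.393], [0.372, -0.363, 0.387], [0.392, -0.374, 0.387], [0.413, -0.386, 0.387], [0.433, -0.398, 0.387], [0.452, -0.404, 0.393]]
```

View pics/w1.png

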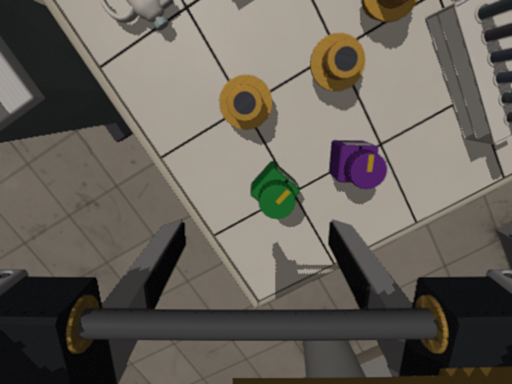

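```bash
cat >> h.py <<'E'
def disc(c,near,z,tol=.004,rad=.04):
    "centre of a flat disc of height z: boundary of its depth patch, circle fit on the plane"
    P=cloud(c);k=(abs(P[...,2]-z)<tol)&(np.hypot(P[...,0]-near[0],P[...,1]-near[1])<rad)
    k=cv2.morphologyEx(k.astype(np.uint8),cv2.MORPH_OPEN,np.ones((3,3)))
    cs=cv2.findContours(k,cv2.RETR_EXTERNAL,cv2.CHAIN_APPROX_NONE)[0]
    q=max(cs,key=cv2.contourArea).reshape(-1,2)
    return circ(onplane(q,z,c)),np.round(np.nanmedian(P[...,2][k>0]),4)
E
python3 - <<'E'
from h import *
c=cam("wrist");
for n in [(.419,-.324),(.546,-.34)]:
    print(disc(c,n,.072))
c2=cam("top")
for n in [(.419,-.324),(.546,-.34),(.639,-.297)]:
    print("top",disc(c2,n,.072))
a=disc(c,(.419,-.324),.072)[0][0]
go([*a,.22],60); go([*a,.040],60)
E
```

```text
((array([ 0.41733214, -0.32556829]), np.float64(0.021092079314370446), 100), np.float64(0.0713))
((array([ 0.54592292, -0.34278978]), np.float64(0.02126019779784631), 108), np.float64(0.0714))
top ((array([ 0.41545949, -0.30740573]), np.float64(0.004096514242071145), 8), np.float64(0.0727))
top ((array([ 0.55643014, -0.33343211]), np.float64(0.009450861439241233), 12), np.float64(0.0739))
top ((array([ 0.64926375, -0.30380785]), np.float64(0.005145014249055084), 10), np.float64(0.0726))
to [ 0.4173 -0.3256  0.22  ] 60 shift cm [ 7.94 -1.55  2.11] turn [-0.   0.  -0.3]
to [ 0.4173 -0.3256  0.04  ] 60 shift cm [ 7.94 -1.55 20.11] turn [-0.   0.  -0.3]
```

Request:
{"fn": "carry_out", "kwargs": {"increments": [[[0, 4, -0.8, 0, 0, 0, 0], [0, 7.9, -1.5, 2, 0, 0, 0], [0, 7.9, -1.5, 7, 0, 0, 0], [0, 7.9, -1.5, 12, 0, 0, 0], [0, 7.9, -1.5, 12, 0, 0, 0]]]}}

```text
time_s: 2.52
tcp_pos: [0.416, -0.3245, 0.1186]
orientation: [-3.136, -0.001, 1.044]
force: [0.5, 0.3, 0.0]
width: 0.0939
gripper_force: 0.0
```

Request:
{"fn": "carry_out", "kwargs": {"increments": [[[0, 0, 0, 4, 0, 0, 0], [0, 0, 0, 8, 0, 0, 0], [0, 0, 0, 8, 0, 0, 0], [0, 0, 0, 8, 0, 0, 0]]]}}

```text
time_s: 3.02
tcp_pos: [0.4193, -0.3265, 0.0434]
orientation: [3.139, 0.0, 1.044]
force: [-0.2, -0.2, 1.1]
width: 0.0939
gripper_force: 0.0
```

```bash
python3 - <<'E'
from h import *
st();go([.4173,-.3256,.041],60)
E
```

```text
t 3.02 tcp [ 0.4193 -0.3265  0.0434] rpy [179.9   0.   59.8] F [-0.2 -0.2  1.1] Mz [-0.02 -0.04  0.05] w 0.0939 gf 0.0 j7 -0.08
to [ 0.4173 -0.3256  0.041 ] 60 shift cm [-0.02 -0.22  0.24] turn [ 0.1  0.  -0.2]
```

Request:
{"fn": "carry_out", "kwargs": {"increments": [[[0, 0, -0.2, 0.2, 0, 0, 0], [150, 0, -0.2, 0.2, 0, 0, 0], [255, 0, -0.2, 0.2, 0, 0, 0], [255, 0, -0.2, 0.2, 0, 0, 0], [255, 0, -0.2, 0.2, 0, 0, 0]]], "grip_force": 40}}

```text
time_s: 3.65
tcp_pos: [0.4164, -0.3245, 0.0391]
orientation: [-3.142, -0.0, 1.044]
force: [-1.1, -0.5, -0.5]
width: 0.0573
gripper_force: 0.0
```

Request:
{"fn": "carry_out", "kwargs": {"increments": [[[255, 0, 0, 0, 0, 0, 0], [255, 0, 0, -4, 0, 0, 0], [255, 0, 0, -10, 0, 0, 0], [255, 0, 0, -16, 0, 0, 0], [255, 0, 0, -16, 0, 0, 0]]]}}

```text
time_s: 4.28
tcp_pos: [0.4184, -0.3259, 0.2036]
orientation: [3.134, 0.001, 1.044]
force: [-0.1, 0.1, -1.0]
width: 0.0071
gripper_force: 0.0
```

```bash
python3 - <<'E'
from h import *
st();c=cam("wrist");cv2.imwrite("pics/w2.png",c[0])
b=np.array([.516,-.116]);go([b[0]-.09*.5,b[1]-.09*.866,.2],60)
E
```

```text
t 4.28 tcp [ 0.4184 -0.3259  0.2036] rpy [179.6   0.   59.8] F [-0.1  0.1 -1. ] Mz [-0.07 -0.04 -0.02] w 0.0071 gf 0.0 j7 -0.03
to [ 0.471  -0.1939  0.2   ] 60 shift cm [14.05 -1.95  0.09] turn [ 0.2  0.  -0.2]
```

View pics/w2.png

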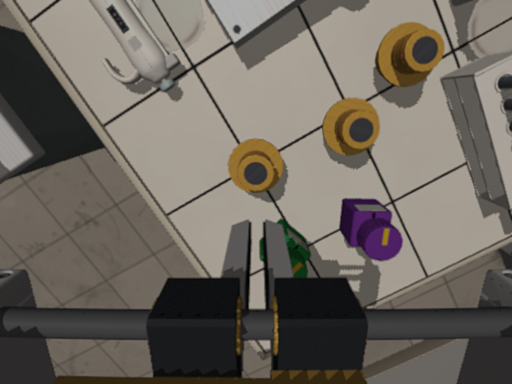

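```bash
python3 - <<'E'
from h import *
st();c=cam("wrist")
print([(np.round(d["xyz"],4).tolist(),round(d["conf"],2)) for d in bot.landmark_of("wrist","bushing_a")])
P=cloud(c);q=P[173,255];print(q)
a=disc(c,q,.072);print(a,disc(c,P[128,362],.072),disc(c,P[50,425],.072));a=a[0][0]
go([*a,.20],60);go([*a,.041],60)
E
```

```text
t 4.33 tcp [ 0.4172 -0.3252  0.201 ] rpy [179.8   0.   59.8] F [ 0.8 -0.2 -0.5] Mz [-0.04 -0.04  0.01] w 0.0034 gf 0.0 j7 -0.03
[([0.6465, -0.2977, 0.0012], 0.97), ([0.4214, -0.3236, 0.0004], 0.81), ([0.5463, -0.348, -0.0001], 0.69)]
[ 0.41615632 -0.32404208  0.07232579]
((array([ 0.41765024, -0.32528149]), np.float64(0.02112011289038943), 103), np.float64(0.0714)) ((array([ 0.54620425, -0.34189031]), np.float64(0.0211355210324925), 106), np.float64(0.0714)) ((array([ 0.64056657, -0.30013714]), np.float64(0.021540554328566133), 123), np.float64(0.0714))
to [ 0.4177 -0.3253  0.2   ] 60 shift cm [ 0.01  0.2  -0.16] turn [-0.1 -0.  -0.2]
to [ 0.4177 -0.3253  0.041 ] 60 shift cm [1.000e-02 2.200e-01 1.574e+01] turn [-0.1 -0.  -0.2]
```

Request:
{"fn": "carry_out", "kwargs": {"increments": [[[50, 0, 0, 0, 0, 0, 0], [50, 0, 0.2, 0, 0, 0, 0], [50, 0, 0.2, 2, 0, 0, 0], [50, 0, 0.2, 4, 0, 0, 0], [50, 0, 0.2, 6, 0, 0, 0]]]}}

```text
time_s: 5.05
tcp_pos: [0.418, -0.3255, 0.138]
orientation: [-3.141, -0.0, 1.044]
force: [0.2, -0.1, 0.2]
width: 0.047
gripper_force: 0.0
```

Request:
{"fn": "carry_out", "kwargs": {"increments": [[[50, 0, 0, 0, 0, 0, 0], [50, 0, 0, 0, 0, 0, 0], [50, 0, 0, 0, 0, 0, 0], [50, 0, 0, 4, 0, 0, 0], [50, 0, 0, 8, 0, 0, 0]]]}}

```text
time_s: 5.68
tcp_pos: [0.4188, -0.3261, 0.0592]
orientation: [3.139, 0.0, 1.044]
force: [0.8, -1.4, 0.2]
width: 0.0755
gripper_force: 0.0
```

Request:
{"fn": "carry_out", "kwargs": {"increments": [[[50, 0, 0, 1.7, 0, 0, 0], [50, 0, 0, 1.7, 0, 0, 0], [255, 0, 0, 1.7, 0, 0, 0], [255, 0, 0, 1.7, 0, 0, 0], [255, 0, 0, 1.7, 0, 0, 0]]], "grip_force": 40}}

```text
time_s: 6.3
tcp_pos: [0.4185, -0.3259, 0.0429]
orientation: [3.14, 0.0, 1.044]
force: [-0.7, 0.9, 0.3]
width: 0.0487
gripper_force: 0.0
```

Request:
{"fn": "carry_out", "kwargs": {"increments": [[[255, 0, 0, 0, 0, 0, 0], [255, 0, 0, 0, 0, 0, 0], [255, 0, 0, 0, 0, 0, 0], [255, 0, 0, 0, 0, 0, 0]]]}}

```text
time_s: 6.8
tcp_pos: [0.4181, -0.3255, 0.0421]
orientation: [-3.141, -0.0, 1.044]
force: [0.6, 0.6, 0.2]
width: 0.009
gripper_force: 0.0
```

```bash
python3 - <<'E'
from h import *
st();c=cam("wrist");cv2.imwrite("pics/w3.png",c[0]);print(np.round(bot.camera_model("wrist")["tool_from_camera"],3))
bot.read_camera("top");print([(np.round(d["xyz"],4).tolist(),round(d["conf"],2)) for d in bot.landmark_of("top","bushing_a")])
E
```

```text
t 6.8 tcp [ 0.4181 -0.3255  0.0421] rpy [-180.    -0.    59.8] F [0.6 0.6 0.2] Mz [-0.07 -0.02  0.06] w 0.009 gf 0.0 j7 -0.08
[[-0.001 -0.958 -0.286  0.083]
 [ 1.    -0.001 -0.     0.   ]
 [-0.    -0.286  0.958 -0.21 ]
 [ 0.     0.     0.     1.   ]]
[([0.6422, -0.2965, -0.0037], 0.71), ([0.5522, -0.3425, 0.0047], 0.58), ([0.4134, -0.3234, -0.0001], 0.51), ([0.507, 0.0845, 0.0473], 0.16)]
```

View pics/w3.png

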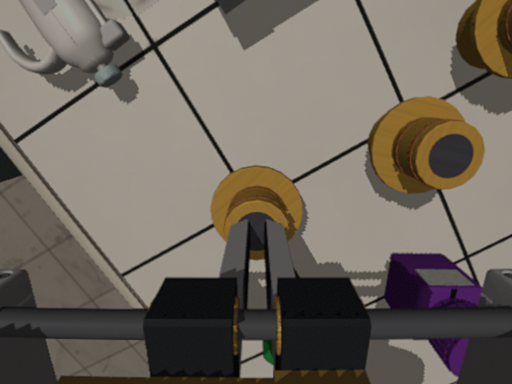

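```bash
python3 - <<'E'
from h import *
c=cam("wrist");P=cloud(c);print(c[2],c[3])
R=pose()[1];p=pose()[0]
for u in (225,240,257,270,285):
  for v in (180,200,215,225,235,245,255,265): print((u,v),np.round(R.inv().apply(P[v,u]-p)*1000),round(float(P[v,u,2]),3),c[0][v,u])
E
```

```text
[[298.47411726   0.         256.7023313 ]
 [  0.         298.47411726 188.4828927 ]
 [  0.           0.           1.        ]] [-0.0274549  0.         0.         0.         0.       ]
(225, 180) [ 25. -24.   6.] 0.036 [ 42 106 141]
(225, 200) [  9. -24.   7.] 0.035 [ 44 105 139]
(225, 215) [ -4. -25.   7.] 0.035 [ 45 101 136]
(225, 225) [  4. -21. -29.] 0.071 [ 39  95 128]
(225, 235) [ -3. -21. -29.] 0.071 [ 41  96 129]
(225, 245) [-48. -30.  44.] -0.001 [137 148 155]
(225, 255) [-59. -30.  43.] -0.001 [137 147 155]
(225, 265) [nan nan nan] nan [136 148 155]
(240, 180) [ 25. -13.   7.] 0.035 [ 43 104 139]
(240, 200) [ 19. -11. -22.] 0.064 [ 35  64 106]
(240, 215) [ 11. -11. -30.] 0.072 [ 44 105 140]
(240, 225) [  8. -10. -40.] 0.082 [82 82 86]
(240, 235) [  9. -10. -54.] 0.096 [80 80 83]
(240, 245) [  9.  -9. -68.] 0.11 [80 82 84]
(240, 255) [  9.  -8. -77.] 0.119 [81 82 84]
(240, 265) [  9.  -8. -87.] 0.129 [81 81 84]
(257, 180) [25.  0.  6.] 0.036 [ 44 106 141]
(257, 200) [ 21.   0. -30.] 0.072 [ 44 104 134]
(257, 215) [ 11.   0. -29.] 0.072 [49 45 46]
(257, 225) [  7.   0. -35.] 0
[... 226 characters left out ...]
[ 45 105 140]
(270, 200) [ 19.   9. -23.] 0.065 [25 54 82]
(270, 215) [ 11.   9. -30.] 0.072 [ 44 104 137]
(270, 225) [  8.   8. -39.] 0.081 [80 82 84]
(270, 235) [  9.   8. -55.] 0.097 [81 82 84]
(270, 245) [  8.   7. -66.] 0.108 [80 81 84]
(270, 255) [  8.   7. -77.] 0.119 [81 82 84]
(270, 265) [  9.   6. -87.] 0.129 [81 82 85]
(285, 180) [25. 21.  7.] 0.035 [ 45 106 142]
(285, 200) [ 9. 22.  7.] 0.035 [ 45 105 139]
(285, 215) [  9.  19. -25.] 0.067 [21 47 69]
(285, 225) [  4.  19. -29.] 0.071 [ 42 101 134]
(285, 235) [ -3.  19. -30.] 0.072 [ 40  97 129]
(285, 245) [-49.  27.  44.] -0.002 [70 78 84]
(285, 255) [-60.  27.  45.] -0.003 [21 23 25]
(285, 265) [-70.  27.  44.] -0.002 [78 83 87]
```

Request:
{"fn": "carry_out", "kwargs": {"increments": [[[255, 0, 0, -3, 0, 0, 0], [255, 0, 0, -6, 0, 0, 0], [255, 0, 0, -6, 0, 0, 0], [255, 0, 0, -6, 0, 0, 0]]]}}

```text
time_s: 7.5
tcp_pos: [0.4178, -0.3254, 0.1017]
orientation: [-3.141, -0.0, 1.044]
force: [0.9, 0.1, -0.3]
width: 0.0003
gripper_force: 0.0
```

```bash
python3 - <<'E'
from h import *
st();c=cam("wrist");P=cloud(c)
R=pose()[1];p=pose()[0]
for u in (240,257,270):
  for v in range(190,260,5): print((u,v),np.round(R.inv().apply(P[v,u]-p)*1000),round(float(P[v,u,2]),3),c[0][v,u])
cv2.imwrite("pics/w4.png",c[0])
E
```

```text
t 7.5 tcp [ 0.4178 -0.3254  0.1017] rpy [-180.    -0.    59.8] F [ 0.9  0.1 -0.3] Mz [-0.02 -0.02  0.05] w 0.0003 gf 0.0 j7 -0.06
(240, 190) [ 10. -14.  30.] 0.071 [ 47 111 147]
(240, 195) [  5. -14.  30.] 0.071 [ 45 108 143]
(240, 200) [  1. -14.  31.] 0.071 [ 48  97 127]
(240, 205) [ -4. -14.  30.] 0.072 [ 46 103 136]
(240, 210) [ -8. -14.  30.] 0.071 [ 45 108 144]
(240, 215) [-13. -14.  30.] 0.071 [ 47 110 145]
(240, 220) [-47. -19. 102.] -0.0 [129 145 157]
(240, 225) [  9. -10. -40.] 0.142 [86 87 90]
(240, 230) [  8. -10. -47.] 0.148 [87 88 90]
(240, 235) [  8.  -9. -54.] 0.155 [87 88 90]
(240, 240) [  8.  -9. -61.] 0.162 [86 86 90]
(240, 245) [  9.  -9. -67.] 0.169 [86 87 90]
(240, 250) [  9.  -8. -73.] 0.175 [86 87 90]
(240, 255) [  9.  -8. -78.] 0.179 [87 89 91]
(257, 190) [10.  0. 29.] 0.072 [52 50 49]
(257, 195) [ 5.  0. 31.] 0.071 [52 48 48]
(257, 200) [ 1.  0. 30.] 0.071 [54 50 51]
(257, 205) [-4.  0. 30.] 0.072 [53 50 50]
(257, 210) [-8.  0. 29.] 0.072 [50 46 48]
(257, 215) [-12.   0.  29.] 0.072 [51 47 47]
(257, 220) [-17.   0.  29.] 0.072 [ 44 107 142]
(257, 225) [  7. 
[... 219 characters left out ...]
  7.   0. -69.] 0.17 [42 45 47]
(257, 255) [  7.   0. -75.] 0.176 [43 45 47]
(270, 190) [10. 11. 29.] 0.072 [ 46 112 148]
(270, 195) [ 5. 11. 30.] 0.072 [51 46 45]
(270, 200) [ 1. 11. 29.] 0.072 [51 46 48]
(270, 205) [-4. 12. 30.] 0.071 [51 46 46]
(270, 210) [-8. 12. 30.] 0.071 [50 74 93]
(270, 215) [-13.  12.  30.] 0.072 [ 46 110 145]
(270, 220) [-17.  12.  30.] 0.072 [ 49 102 133]
(270, 225) [  8.   8. -40.] 0.142 [87 88 90]
(270, 230) [  8.   8. -47.] 0.149 [88 88 90]
(270, 235) [  8.   8. -54.] 0.156 [85 87 89]
(270, 240) [  8.   8. -60.] 0.162 [85 86 89]
(270, 245) [  9.   7. -67.] 0.168 [87 88 90]
(270, 250) [  8.   7. -72.] 0.173 [86 87 89]
(270, 255) [  8.   7. -77.] 0.178 [86 87 89]
```

Request:
{"fn": "carry_out", "kwargs": {"increments": [[[50, 0, 0, 0, 0, 0, 0], [50, 0, 0, 0, 0, 0, 0], [50, 0, 0, 0, 0, 0, 0], [50, 0, 0, 0, 0, 0, 0], [50, 0, 0, 0, 0, 0, 0]]]}}

```text
time_s: 8.18
tcp_pos: [0.4181, -0.3256, 0.1021]
orientation: [3.142, -0.0, 1.044]
force: [-0.1, -0.3, 0.4]
width: 0.0471
gripper_force: 0.0
```

Request:
{"fn": "carry_out", "kwargs": {"increments": [[[50, 0, 0, 0, 0, 0, 0], [50, 0, 0, 0, 0, 0, 0], [50, 0, 0, 3, 0, 0, 0], [50, 0, 0, 6, 0, 0, 0], [50, 0, 0, 6, 0, 0, 0]]]}}

```text
time_s: 8.8
tcp_pos: [0.4169, -0.3247, 0.0406]
orientation: [-3.138, -0.0, 1.044]
force: [0.0, 0.1, 0.4]
width: 0.0754
gripper_force: 0.0
```

Request:
{"fn": "carry_out", "kwargs": {"increments": [[[50, 0, 0, 1, 0, 0, 0], [50, 0, 0, 2, 0, 0, 0], [50, 0, 0, 2.5, 0, 0, 0], [50, 0, 0, 3, 0, 0, 0], [50, 0, 0, 3, 0, 0, 0]]]}}

```text
time_s: 9.43
tcp_pos: [0.418, -0.3255, 0.0119]
orientation: [-3.141, -0.0, 1.044]
force: [0.1, 0.3, 0.1]
width: 0.0755
gripper_force: 0.0
```

Request:
{"fn": "carry_out", "kwargs": {"increments": [[[50, 0, 0, 0.6, 0, 0, 0], [255, 0, 0, 0.6, 0, 0, 0], [255, 0, 0, 0.6, 0, 0, 0], [255, 0, 0, 0.6, 0, 0, 0], [255, 0, 0, 0.6, 0, 0, 0]]], "grip_force": 50}}

```text
time_s: 10.05
tcp_pos: [0.4181, -0.3256, 0.0062]
orientation: [3.141, -0.0, 1.044]
force: [-0.0, 0.5, -0.1]
width: 0.0433
gripper_force: 50.0
```

Request:
{"fn": "carry_out", "kwargs": {"increments": [[[255, 0, 0, 0, 0, 0, 0], [255, 0, 0, 0, 0, 0, 0], [255, 0, 0, 0, 0, 0, 0]]]}}

```text
time_s: 10.42
tcp_pos: [0.4181, -0.3256, 0.0062]
orientation: [3.142, -0.0, 1.044]
force: [-1.5, 1.0, 3.7]
width: 0.0435
gripper_force: 50.0
```

Request:
{"fn": "carry_out", "kwargs": {"increments": [[[255, 0, 0, -6, 0, 0, 0], [255, 0, 0, -12, 0, 0, 0], [255, 4, -0.5, -15, 0, 0, 0], [255, 9, -1, -15, 0, 0, 0], [255, 13, -2, -15, 0, 0, 0]]]}}

```text
time_s: 11.05
tcp_pos: [0.4669, -0.2015, 0.1564]
orientation: [3.141, -0.0, 1.044]
force: [0.5, -0.2, -3.1]
width: 0.0435
gripper_force: 50.0
```

Request:
{"fn": "carry_out", "kwargs": {"increments": [[[255, 0.5, 0, 0, 0, 0, 0], [255, 0.5, 0, 0, 0, 0, 0]]]}}

```text
time_s: 11.3
tcp_pos: [0.4685, -0.199, 0.1558]
orientation: [-3.141, 0.0, 1.044]
force: [0.1, -0.3, -3.0]
width: 0.0436
gripper_force: 50.0
```

```bash
cat >> h.py <<'E'
def bore(c,near,half=.05):
    "bore mouth: circle of the dark disc on the carrier's top face (z .045), rim contour"
    g=cv2.cvtColor(c[0],cv2.COLOR_BGR2GRAY)
    v,u=np.mgrid[:384,:512];Q=onplane(np.c_[u.ravel(),v.ravel()],.045,c).reshape(384,512,3)
    k=((g<70)&(np.hypot(Q[...,0]-near[0],Q[...,1]-near[1])<half)).astype(np.uint8)
    k=cv2.morphologyEx(k,cv2.MORPH_CLOSE,np.ones((5,5)))
    cs=cv2.findContours(k,cv2.RETR_EXTERNAL,cv2.CHAIN_APPROX_NONE)[0]
    q=max(cs,key=cv2.contourArea).reshape(-1,2)
    return circ(onplane(q,.045,c))
E
python3 - <<'E'
from h import *
st();c=cam("wrist");cv2.imwrite("pics/w5.png",c[0])
for n in [(.516,-.116),(.515,-.017),(.508,.082)]:
    try: print(bore(c,n))
    except Exception as e: print(e)
print([(np.round(d["xyz"],4).tolist(),round(d["conf"],2)) for d in bot.landmark_of("wrist","bore_0")])
E
```

```text
t 11.3 tcp [ 0.4685 -0.199   0.1558] rpy [-180.     0.    59.8] F [ 0.1 -0.3 -3. ] Mz [-0.05 -0.03  0.01] w 0.0436 gf 50.0 j7 -0.32
(array([ 0.51725179, -0.11694908]), np.float64(0.026142948814373637), 151)
(array([ 0.50994772, -0.02225546]), np.float64(0.022700164804703507), 53)
max() iterable argument is empty
[([0.5163, -0.1202, 0.0412], 0.97)]
```

View pics/w5.png

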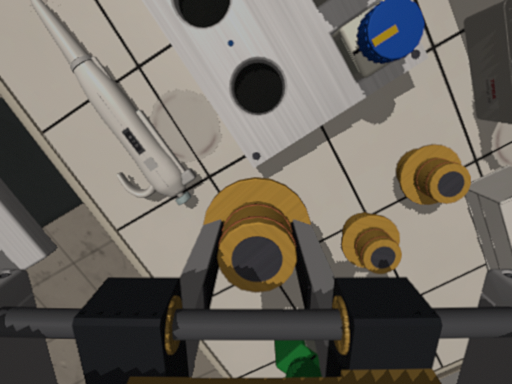

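```bash
python3 - <<'E'
from h import *
c=cam("wrist");p=pose()[0]
d=disc(c,p,p[2]+.0658,tol=.006);print(d,p)
a=d[0][0]-p[:2];print("held off",a)
b=np.array([.5172,-.117]);t=b-a*0
go([*b,.10],60);go([*b,.06],60)
# better bore: radial gradient search on the plane
g=cv2.GaussianBlur(cv2.cvtColor(c[0],cv2.COLOR_BGR2GRAY),(3,3),0).astype(np.float32)
_,_,K,D,Rw,tw=c
E=[]
for th in np.arange(0,2*np.pi,.05):
    r=np.arange(.020,.036,.0003);X=np.c_[b[0]+r*np.cos(th),b[1]+r*np.sin(th),np.full(len(r),.045)]
    uv=cv2.projectPoints(X,cv2.Rodrigues(Rw.T)[0],-Rw.T@tw,K,D)[0].reshape(-1,2).astype(np.float32)
    s=cv2.remap(g,uv[:,0][None],uv[:,1][None],cv2.INTER_LINEAR)[0]
    i=np.argmax(np.gradient(s));E.append([X[i,0],X[i,1]]);
    if int(th*20)%12==0: print(round(np.degrees(th)),round(r[i]*1000,1),s[::8].astype(int))
print(circ(E))
E
```

```text
((array([ 0.46843322, -0.19897464]), np.float64(0.02201809240567449), 243), np.float64(0.2211)) [ 0.46811428 -0.19998772  0.15586425]
held off [0.00031894 0.00101308]
to [ 0.5172 -0.117   0.1   ] 60 shift cm [9.64 0.06 5.58] turn [-0.   0.  -0.3]
to [ 0.5172 -0.117   0.06  ] 60 shift cm [9.64 0.06 9.58] turn [-0.   0.  -0.3]
0 26.9 [ 21  17  38  88 149 169 167]
34 28.7 [ 11  15  48  88 151 178 177]
69 29.0 [ 10  17  50  86 164 182 180]
103 29.0 [ 10  16  49  83 156 176 175]
138 28.7 [  9  12  41  81 149 178 178]
172 27.8 [ 20  15  28  87 150 175 171]
206 26.9 [ 20  19  32  94 153 173 176]
241 27.8 [ 20  20  27  87 164 172 171]
275 27.5 [ 19  19  23  87 162 169 168]
309 27.2 [ 19  19  31  99 159 171 172]
344 27.8 [ 19  20  39  88 153 173 167]
(array([ 0.51724748, -0.11616555]), np.float64(0.02787345510978868), 126)
```

```bash
cat >> h.py <<'E'
def bore2(c,b):
    "bore mouth by radial grey edges on the plane z .045"
    g=cv2.GaussianBlur(cv2.cvtColor(c[0],cv2.COLOR_BGR2GRAY),(3,3),0).astype(np.float32)
    _,_,K,D,Rw,tw=c
    for _ in range(2):
        E=[]
        for th in np.arange(0,2*np.pi,.05):
            r=np.arange(.020,.036,.0003);X=np.c_[b[0]+r*np.cos(th),b[1]+r*np.sin(th),np.full(len(r),.045)]
            uv=cv2.projectPoints(X,cv2.Rodrigues(Rw.T)[0],-Rw.T@tw,K,D)[0].reshape(-1,2).astype(np.float32)
            s=cv2.remap(g,uv[:,0][None],uv[:,1][None],cv2.INTER_LINEAR)[0]
            E.append(X[np.argmax(np.gradient(s)),:2])
        b,r,n=circ(E)
    return b,r,n
E
```

Request:
{"fn": "carry_out", "kwargs": {"increments": [[[255, 5, 0, 2, 0, 0, 0], [255, 9.7, 0, 5, 0, 0, 0], [255, 9.7, 0, 8, 0, 0, 0], [255, 9.7, 0, 9, 0, 0, 0], [255, 9.7, 0, 9, 0, 0, 0]]]}}

```text
time_s: 12.08
tcp_pos: [0.5169, -0.1161, 0.066]
orientation: [-3.141, 0.001, 1.042]
force: [-0.2, 0.4, -3.0]
width: 0.043
gripper_force: 50.0
```

```bash
python3 - <<'E'
from h import *
st();c=cam("wrist");p=pose()[0];d=disc(c,p,p[2]+.0658,tol=.006);print(d,p);a=d[0][0]-p[:2]
go([.5172-a[0],-.1162-a[1],.06],60)
E
```

```text
t 12.07 tcp [ 0.5169 -0.1161  0.066 ] rpy [-180.     0.    59.7] F [-0.2  0.4 -3. ] Mz [-0.11 -0.05 -0.02] w 0.043 gf 50.0 j7 -0.58
((array([ 0.51749039, -0.11482094]), np.float64(0.021834217719617265), 237), np.float64(0.1312)) [ 0.51753642 -0.11604552  0.0667342 ]
to [ 0.5172 -0.1174  0.06  ] 60 shift cm [-0.13  0.04  0.67] turn [ 0.   0.  -0.3]
```

Request:
{"fn": "carry_out", "kwargs": {"increments": [[[255, -0.1, 0, 0.6, 0, 0, 0], [255, -0.1, 0, 1.2, 0, 0, 0], [255, -0.1, 0, 1.8, 0, 0, 0], [255, -0.1, 0, 2.2, 0, 0, 0], [255, -0.1, 0, 2.2, 0, 0, 0]]]}}

```text
time_s: 12.75
tcp_pos: [0.517, -0.1161, 0.0438]
orientation: [3.142, 0.0, 1.044]
force: [2.2, -2.9, -4.1]
width: 0.0436
gripper_force: 50.0
```

Request:
{"fn": "carry_out", "kwargs": {"increments": [[[255, 0, 0, 0.4, 0, 0, 0], [255, 0, 0, 0.8, 0, 0, 0], [255, 0, 0, 1.2, 0, 0, 0], [255, 0, 0, 1.2, 0, 0, 0]]]}}

```text
time_s: 13.25
tcp_pos: [0.5171, -0.116, 0.0319]
orientation: [3.141, -0.0, 1.044]
force: [3.7, -3.3, -5.5]
width: 0.0436
gripper_force: 50.0
```

Request:
{"fn": "carry_out", "kwargs": {"increments": [[[255, 0, 0, 0.4, 0, 0, 0], [255, 0, 0, 0.7, 0, 0, 0], [255, 0, 0, 1.0, 0, 0, 0], [255, 0, 0, 1.3, 0, 0, 0], [255, 0, 0, 1.3, 0, 0, 0]]]}}

```text
time_s: 13.88
tcp_pos: [0.5174, -0.1158, 0.0206]
orientation: [3.141, 0.0, 1.044]
force: [-9.0, -0.8, 31.6]
width: 0.0431
gripper_force: 50.0
```

Request:
{"fn": "carry_out", "kwargs": {"increments": [[[50, 0, 0, -0.1, 0, 0, 0], [50, 0, 0, -0.1, 0, 0, 0], [50, 0, 0, -0.1, 0, 0, 0], [50, 0, 0, -4, 0, 0, 0], [50, 0, 0, -9, 0, 0, 0]]]}}

```text
time_s: 14.5
tcp_pos: [0.516, -0.1155, 0.1091]
orientation: [-3.139, 0.0, 1.044]
force: [0.6, 0.1, 0.0]
width: 0.0756
gripper_force: 0.0
```

Request:
{"fn": "carry_out", "kwargs": {"increments": [[[50, 0, 0, -6, 0, 0, 0], [50, -6, 1, -8, 0, 0, 0], [50, -12, 2, -8, 0, 0, 0], [50, -12, 2, -8, 0, 0, 0]]]}}

```text
time_s: 15.0
tcp_pos: [0.4718, -0.2341, 0.1891]
orientation: [3.141, 0.001, 1.037]
force: [1.0, 0.9, 0.0]
width: 0.0754
gripper_force: 0.0
```

```bash
python3 - <<'E'
from h import *
st();c=cam("wrist");P=cloud(c);cv2.imwrite("pics/w6.png",c[0])
try: print("home top",disc(c,(.517,-.116),.087))
except Exception as e: print(e)
for r in (.026,.03,.034):
    t=np.arange(0,6.28,.3);print(r,[round(float(z),3) for z in [P[...,2][np.hypot(P[...,0]-.517-r*np.cos(a),P[...,1]+.116-r*np.sin(a))<.002].mean() for a in t]])
print([(np.round(d["xyz"],4).tolist(),round(d["conf"],2)) for d in bot.landmark_of("wrist","bushing_a")])
E
```

```text
t 15.0 tcp [ 0.4718 -0.2341  0.1891] rpy [1.80e+02 1.00e-01 5.94e+01] F [1.  0.9 0. ] Mz [0.01 0.   0.  ] w 0.0754 gf 0.0 j7 -0.25
home top ((array([ 0.5167121 , -0.11665752]), np.float64(0.021159934911098802), 130), np.float64(0.0864))
0.026 [0.05, 0.051, 0.051, 0.049, nan, nan, nan, nan, 0.05, 0.05, 0.051, 0.05, 0.05, 0.05, 0.05, 0.051, 0.05, 0.05, 0.05, 0.05, 0.05]
0.03 [0.05, 0.05, 0.05, 0.05, 0.05, 0.05, 0.05, 0.05, 0.051, 0.05, 0.05, 0.05, 0.05, 0.05, 0.05, 0.05, 0.05, 0.05, 0.05, 0.05, 0.05]
0.034 [0.05, 0.05, 0.05, 0.05, 0.05, 0.05, 0.05, 0.05, 0.05, 0.05, 0.051, 0.05, 0.05, 0.05, 0.05, 0.051, 0.05, 0.05, 0.05, 0.051, 0.05]
[([0.5438, -0.3407, -0.0013], 0.84), ([0.6454, -0.2957, 0.0005], 0.73), ([0.5203, -0.1113, 0.0173], 0.69)]<stdin>:6: RuntimeWarning: Mean of empty slice.
  ret = ret.dtype.type(ret / rcount)
```

```bash
python3 - <<'E'
from h import *
c=cam("wrist")
for n in [(.545,-.341),(.642,-.298)]:
    d=disc(c,n,.072);print(d);go([*d[0][0],.12],60)
E
```

```text
((array([ 0.5465402 , -0.34167266]), np.float64(0.021504944813386485), 93), np.float64(0.0715))
to [ 0.5465 -0.3417  0.12  ] 60 shift cm [-6.1  11.94  6.88] turn [-0.  -0.  -0.2]
((array([ 0.64072691, -0.29884084]), np.float64(0.021410613640642027), 113), np.float64(0.0714))
to [ 0.6407 -0.2988  0.12  ] 60 shift cm [ 2.33 17.93  6.88] turn [-0.  -0.  -0.2]
```

Request:
{"fn": "carry_out", "kwargs": {"increments": [[[50, -3, 6, 3, 0, 0, 0], [50, -6, 11.9, 6, 0, 0, 0], [50, -6, 11.9, 9, 0, 0, 0], [50, -6, 11.9, 13, 0, 0, 0], [50, -6, 11.9, 13, 0, 0, 0]]]}}

```text
time_s: 15.78
tcp_pos: [0.5455, -0.3387, 0.056]
orientation: [-3.136, -0.001, 1.046]
force: [0.2, -0.2, 0.6]
width: 0.0753
gripper_force: 0.0
```

```bash
python3 - <<'E'
from h import *
st();go([.5465,-.3417,.006],60)
E
```

```text
t 15.78 tcp [ 0.5455 -0.3387  0.056 ] rpy [-179.7   -0.    59.9] F [ 0.2 -0.2  0.6] Mz [-0.03 -0.07 -0.06] w 0.0753 gf 0.0 j7 -0.19
to [ 0.5465 -0.3417  0.006 ] 60 shift cm [-0.21  0.27  5.  ] turn [-0.3 -0.  -0.1]
```

Request:
{"fn": "carry_out", "kwargs": {"increments": [[[50, 0, 0, 1, 0, 0, 0], [50, 0, 0, 2, 0, 0, 0], [50, 0, 0, 3, 0, 0, 0], [50, 0, 0, 4, 0, 0, 0], [50, 0, 0, 4, 0, 0, 0]]]}}

```text
time_s: 16.4
tcp_pos: [0.5461, -0.341, 0.0183]
orientation: [-3.14, -0.0, 1.044]
force: [-0.2, 0.6, 0.2]
width: 0.0757
gripper_force: 0.0
```

```bash
python3 - <<'E'
from h import *
st();go([.5465,-.3417,.006],60)
E
```

```text
t 16.4 tcp [ 0.5461 -0.341   0.0183] rpy [-179.9   -0.    59.8] F [-0.2  0.6  0.2] Mz [-0.07 -0.01 -0.02] w 0.0757 gf 0.0 j7 -0.2
to [ 0.5465 -0.3417  0.006 ] 60 shift cm [-0.04  0.07  1.23] turn [-0.1 -0.  -0.2]
```

Request:
{"fn": "carry_out", "kwargs": {"increments": [[[50, 0, 0, 1.2, 0, 0, 0], [255, 0, 0, 1.2, 0, 0, 0], [255, 0, 0, 1.2, 0, 0, 0], [255, 0, 0, 1.2, 0, 0, 0], [255, 0, 0, 1.2, 0, 0, 0]]], "grip_force": 50}}

```text
time_s: 17.02
tcp_pos: [0.5469, -0.3415, 0.0074]
orientation: [3.141, -0.0, 1.044]
force: [0.1, 0.6, 0.5]
width: 0.0436
gripper_force: 50.0
```

Request:
{"fn": "carry_out", "kwargs": {"increments": [[[255, 0, 0, 0, 0, 0, 0], [255, 0, 0, 0, 0, 0, 0], [255, 0, 0, -5, 0, 0, 0], [255, 0, 0, -10, 0, 0, 0], [255, 0, 0, -15, 0, 0, 0]]]}}

```text
time_s: 17.65
tcp_pos: [0.546, -0.341, 0.1582]
orientation: [-3.14, -0.0, 1.044]
force: [1.2, -0.7, -2.6]
width: 0.0433
gripper_force: 50.0
```

Request:
{"fn": "carry_out", "kwargs": {"increments": [[[255, 4, -4.2, 0, 0, 0, 0], [255, 8, -8.5, 0, 0, 0, 0], [255, 12, -13, 0, 0, 0, 0], [255, 16, -17, 0, 0, 0, 0], [255, 17.5, -19, 0, 0, 0, 0]]]}}

```text
time_s: 18.27
tcp_pos: [0.4691, -0.0916, 0.157]
orientation: [-3.141, 0.0, 1.047]
force: [0.8, -0.1, -2.8]
width: 0.0434
gripper_force: 50.0
```

Request:
{"fn": "carry_out", "kwargs": {"increments": [[[255, 0, 0, 0, 0, 0, 0], [255, 0, 0, 0, 0, 0, 0], [255, 0, 0, 0, 0, 0, 0]]]}}

```text
time_s: 18.65
tcp_pos: [0.4704, -0.0954, 0.1569]
orientation: [-3.141, 0.0, 1.043]
force: [0.2, 0.1, -3.3]
width: 0.0435
gripper_force: 50.0
```

```bash
python3 - <<'E'
from h import *
st();c=cam("wrist");p=pose()[0];d=disc(c,p,p[2]+.0658,tol=.006);print(d,p);a=d[0][0]-p[:2]
b=bore2(c,np.array([.515,-.017]));print(b);b=b[0]
go([b[0]-a[0],b[1]-a[1],.06],60)
E
```

```text
t 18.65 tcp [ 0.4704 -0.0954  0.1569] rpy [-180.     0.    59.7] F [ 0.2  0.1 -3.3] Mz [ 0.02 -0.07 -0.02] w 0.0435 gf 50.0 j7 -0.53
((array([ 0.47076037, -0.09448655]), np.float64(0.02173661162873349), 238), np.float64(0.221)) [ 0.47042581 -0.09527921  0.15690201]
(array([ 0.51259274, -0.01626572]), np.float64(0.02782828776025319), 126)
to [ 0.5123 -0.0171  0.06  ] 60 shift cm [ 8.86 -0.32  9.69] turn [-0.   0.  -0.3]
```

Request:
{"fn": "carry_out", "kwargs": {"increments": [[[255, 4.5, -0.1, 2, 0, 0, 0], [255, 8.9, -0.3, 5, 0, 0, 0], [255, 8.9, -0.3, 8, 0, 0, 0], [255, 8.9, -0.3, 9, 0, 0, 0], [255, 8.9, -0.3, 9, 0, 0, 0]]]}}

```text
time_s: 19.32
tcp_pos: [0.5122, -0.0169, 0.0669]
orientation: [-3.141, 0.001, 1.043]
force: [0.5, 0.4, -3.1]
width: 0.0436
gripper_force: 50.0
```

Request:
{"fn": "carry_out", "kwargs": {"increments": [[[255, 0, 0, 0.5, 0, 0, 0], [255, 0, 0, 1.0, 0, 0, 0], [255, 0, 0, 1.5, 0, 0, 0], [255, 0, 0, 2, 0, 0, 0], [255, 0, 0, 2, 0, 0, 0]]]}}

```text
time_s: 19.95
tcp_pos: [0.5122, -0.0161, 0.0467]
orientation: [-3.141, 0.0, 1.044]
force: [0.1, 0.9, -4.2]
width: 0.0436
gripper_force: 50.0
```

Request:
{"fn": "carry_out", "kwargs": {"increments": [[[255, 0, 0, 0.5, 0, 0, 0], [255, 0, 0, 1.0, 0, 0, 0], [255, 0, 0, 1.4, 0, 0, 0], [255, 0, 0, 1.7, 0, 0, 0], [255, 0, 0, 1.9, 0, 0, 0]]]}}

```text
time_s: 20.58
tcp_pos: [0.5125, -0.0161, 0.0282]
orientation: [-3.142, 0.0, 1.044]
force: [-3.5, 0.2, 8.2]
width: 0.0433
gripper_force: 50.0
```

Request:
{"fn": "carry_out", "kwargs": {"increments": [[[255, 0, 0, 0.3, 0, 0, 0], [255, 0, 0, 0.6, 0, 0, 0], [255, 0, 0, 0.7, 0, 0, 0], [255, 0, 0, 0.7, 0, 0, 0]]]}}

```text
time_s: 21.08
tcp_pos: [0.5126, -0.0161, 0.0221]
orientation: [3.141, 0.0, 1.044]
force: [-11.9, -0.1, 26.5]
width: 0.0431
gripper_force: 50.0
```

Request:
{"fn": "carry_out", "kwargs": {"increments": [[[50, 0, 0, 0, 0, 0, 0], [50, 0, 0, 0, 0, 0, 0], [50, 0, 0, 0, 0, 0, 0], [50, 0, 0, -5, 0, 0, 0], [50, 0, 0, -10, 0, 0, 0]]]}}

```text
time_s: 21.7
tcp_pos: [0.512, -0.0159, 0.1219]
orientation: [-3.14, 0.0, 1.044]
force: [0.4, -0.0, 0.3]
width: 0.0757
gripper_force: 0.0
```

Request:
{"fn": "carry_out", "kwargs": {"increments": [[[50, -3, 0, -6, 0, 0, 0], [50, -8, 2, -7, 0, 0, 0], [50, -13, 4, -7, 0, 0, 0], [50, -18, 6, -7, 0, 0, 0], [50, -18, 6, -7, 0, 0, 0]]]}}

```text
time_s: 22.32
tcp_pos: [0.4726, -0.2059, 0.1909]
orientation: [-3.141, 0.001, 1.038]
force: [-0.3, -0.2, -1.1]
width: 0.0756
gripper_force: 0.0
```

```bash
python3 - <<'E'
from h import *
st();c=cam("wrist");cv2.imwrite("pics/w7.png",c[0])
for n,z in [((.517,-.116),.087),((.512,-.016),.087),((.641,-.299),.072)]:
    try:
        d=disc(c,n,z);print(d)
    except Exception as e: print(e)
go([*d[0][0],.006],60)
print([(np.round(d["xyz"],4).tolist(),round(d["conf"],2)) for d in bot.landmark_of("wrist","bushing_a")])
E
```

```text
t 22.32 tcp [ 0.4726 -0.2059  0.1909] rpy [-180.     0.    59.5] F [-0.3 -0.2 -1.1] Mz [-0.07 -0.04 -0.04] w 0.0756 gf 0.0 j7 -0.3
((array([ 0.51659439, -0.11669735]), np.float64(0.02097778440220711), 126), np.float64(0.0864))
((array([ 0.50949632, -0.02317212]), np.float64(0.01644329658518571), 41), np.float64(0.0862))
((array([ 0.64095299, -0.29886765]), np.float64(0.021475111622695792), 105), np.float64(0.0714))
to [ 0.641  -0.2989  0.006 ] 60 shift cm [ 0.25 19.3  18.48] turn [-0.   0.  -0.4]
[([0.5218, -0.1139, 0.0176], 0.98), ([0.6456, -0.2958, 0.0], 0.8), ([0.5102, -0.0174, 0.014], 0.78)]
```

```bash
python3 - <<'E'
from h import *
c=cam("wrist");P=cloud(c);b=np.array([.641,-.2989]);q=P.reshape(-1,3)
r=np.hypot(*(q[:,:2]-b).T);k=(r>.04)&(r<.10)&(q[:,2]>.035);a=np.degrees(np.arctan2(*(q[k,:2]-b).T[::-1]))
for lo in range(-180,180,30):
    m=(a>=lo)&(a<lo+30)
    if m.sum()>5: print(lo,m.sum(),"rmin",np.round(np.percentile(r[k][m],5),3),"zmax",np.round(np.percentile(q[k][m,2],95),3))
E
```

```text
-90 40 rmin 0.089 zmax 0.064
-60 977 rmin 0.071 zmax 0.065
0 990 rmin 0.087 zmax 0.098
```

Request:
{"fn": "carry_out", "kwargs": {"increments": [[[50, 0, 6, 2, 0, 0, 0], [50, 0.1, 12, 4, 0, 0, 0], [50, 0.2, 18, 6, 0, 0, 0], [50, 0.2, 19.3, 9, 0, 0, 0], [50, 0.2, 19.3, 11, 0, 0, 0]]]}}

```text
time_s: 23.1
tcp_pos: [0.6421, -0.2954, 0.0787]
orientation: [-3.139, -0.001, 1.046]
force: [-0.3, 1.0, 0.3]
width: 0.0756
gripper_force: 0.0
```

Request:
{"fn": "carry_out", "kwargs": {"increments": [[[50, 0, 0, 2, 0, 0, 0], [50, 0, 0, 4, 0, 0, 0], [50, 0, 0, 6, 0, 0, 0], [50, 0, 0, 6.5, 0, 0, 0], [50, 0, 0, 6.5, 0, 0, 0]]]}}

```text
time_s: 23.72
tcp_pos: [0.6417, -0.2971, 0.0161]
orientation: [-3.142, -0.0, 1.044]
force: [0.7, 1.4, 0.6]
width: 0.0756
gripper_force: 0.0
```

```bash
python3 - <<'E'
from h import *
st();go([.641,-.2989,.006],60)
E
```

```text
t 23.73 tcp [ 0.6417 -0.2971  0.0161] rpy [-180.    -0.    59.8] F [0.7 1.4 0.6] Mz [-0.01 -0.05 -0.  ] w 0.0756 gf 0.0 j7 -0.33
to [ 0.641  -0.2989  0.006 ] 60 shift cm [-0.19  0.03  1.01] turn [-0.  -0.  -0.2]
```

Request:
{"fn": "carry_out", "kwargs": {"increments": [[[50, -0.2, 0, 1, 0, 0, 0], [50, -0.2, 0, 1, 0, 0, 0], [255, -0.2, 0, 1, 0, 0, 0], [255, -0.2, 0, 1, 0, 0, 0], [255, -0.2, 0, 1, 0, 0, 0]]], "grip_force": 50}}

```text
time_s: 24.35
tcp_pos: [0.6408, -0.2989, 0.0063]
orientation: [3.141, -0.0, 1.044]
force: [0.1, -0.5, -0.3]
width: 0.0488
gripper_force: 0.0
```

Request:
{"fn": "carry_out", "kwargs": {"increments": [[[255, 0, 0, 0, 0, 0, 0], [255, 0, 0, 0, 0, 0, 0], [255, 0, 0, -5, 0, 0, 0], [255, 0, 0, -10, 0, 0, 0], [255, 0, 0, -15, 0, 0, 0]]]}}

```text
time_s: 24.98
tcp_pos: [0.6402, -0.2987, 0.1573]
orientation: [-3.141, 0.0, 1.044]
force: [1.2, 0.2, -1.5]
width: 0.0431
gripper_force: 50.0
```

Request:
{"fn": "carry_out", "kwargs": {"increments": [[[255, 3, -5, 0, 0, 0, 0], [255, 6, -10, 0, 0, 0, 0], [255, 9, -15, 0, 0, 0, 0], [255, 12, -20, 0, 0, 0, 0], [255, 15, -25, 0, 0, 0, 0]]]}}

```text
time_s: 25.6
tcp_pos: [0.4986, -0.042, 0.1561]
orientation: [-3.142, 0.0, 1.044]
force: [0.7, 1.7, -1.5]
width: 0.0434
gripper_force: 50.0
```

Request:
{"fn": "carry_out", "kwargs": {"increments": [[[255, 2.5, -5.6, 0, 0, 0, 0], [255, 2.5, -5.6, 0, 0, 0, 0], [255, 2.5, -5.6, 0, 0, 0, 0], [255, 2.5, -5.6, 0, 0, 0, 0]]]}}

```text
time_s: 26.1
tcp_pos: [0.4646, 0.0054, 0.156]
orientation: [-3.141, -0.0, 1.042]
force: [0.1, -0.6, -2.0]
width: 0.0432
gripper_force: 50.0
```

```bash
python3 - <<'E'
from h import *
st();c=cam("wrist");p=pose()[0];d=disc(c,p,p[2]+.0658,tol=.006);print(d,p);a=d[0][0]-p[:2]
b=bore2(c,np.array([.508,.083]));print(b);b=b[0]
go([b[0]-a[0],b[1]-a[1],.06],60);go([b[0],b[1],.06],60)
E
```

```text
t 26.1 tcp [0.4646 0.0054 0.156 ] rpy [-180.    -0.    59.7] F [ 0.1 -0.6 -2. ] Mz [-0.1  -0.09  0.  ] w 0.0432 gf 50.0 j7 -0.74
((array([0.46497144, 0.00649103]), np.float64(0.022035680989015743), 249), np.float64(0.2212)) [0.46452199 0.00538884 0.1559154 ]
(array([0.50785205, 0.08372483]), np.float64(0.027797365851379537), 126)
to [0.5074 0.0826 0.06  ] 60 shift cm [ 8.83 -0.19  9.59] turn [-0.   0.  -0.3]
to [0.5079 0.0837 0.06  ] 60 shift cm [ 8.95 -0.2   9.59] turn [-0.   0.  -0.3]
```

Request:
{"fn": "carry_out", "kwargs": {"increments": [[[255, 4.5, -0.1, 2, 0, 0, 0], [255, 8.9, -0.2, 5, 0, 0, 0], [255, 8.9, -0.2, 8, 0, 0, 0], [255, 8.9, -0.2, 9, 0, 0, 0], [255, 8.9, -0.2, 9, 0, 0, 0]]]}}

```text
time_s: 26.78
tcp_pos: [0.507, 0.0834, 0.0659]
orientation: [-3.141, 0.001, 1.043]
force: [0.1, 0.4, -1.0]
width: 0.0437
gripper_force: 50.0
```

Request:
{"fn": "carry_out", "kwargs": {"increments": [[[255, 0, 0, 0.5, 0, 0, 0], [255, 0, 0, 1.0, 0, 0, 0], [255, 0, 0, 1.5, 0, 0, 0], [255, 0, 0, 2, 0, 0, 0], [255, 0, 0, 2, 0, 0, 0]]]}}

```text
time_s: 27.4
tcp_pos: [0.5072, 0.0837, 0.0458]
orientation: [3.142, 0.0, 1.044]
force: [1.1, -3.9, -4.1]
width: 0.0435
gripper_force: 50.0
```

Entered. Press on.

Request:
{"fn": "carry_out", "kwargs": {"increments": [[[255, 0, 0, 0.5, 0, 0, 0], [255, 0, 0, 1.0, 0, 0, 0], [255, 0, 0, 1.4, 0, 0, 0], [255, 0, 0, 1.7, 0, 0, 0], [255, 0, 0, 1.9, 0, 0, 0]]]}}

```text
time_s: 28.02
tcp_pos: [0.5076, 0.0837, 0.0275]
orientation: [3.141, 0.0, 1.043]
force: [-1.6, -5.0, 13.5]
width: 0.0434
gripper_force: 50.0
```

Request:
{"fn": "carry_out", "kwargs": {"increments": [[[255, 0, 0, 0.3, 0, 0, 0], [255, 0, 0, 0.5, 0, 0, 0], [255, 0, 0, 0.7, 0, 0, 0], [255, 0, 0, 0.7, 0, 0, 0]]]}}

```text
time_s: 28.52
tcp_pos: [0.5076, 0.0836, 0.021]
orientation: [3.14, 0.0, 1.043]
force: [-6.0, -7.1, 22.4]
width: 0.0437
gripper_force: 50.0
```

Request:
{"fn": "carry_out", "kwargs": {"increments": [[[50, 0, 0, 0, 0, 0, 0], [50, 0, 0, 0, 0, 0, 0], [50, 0, 0, 0, 0, 0, 0], [50, 0, 0, -5, 0, 0, 0], [50, 0, 0, -10, 0, 0, 0]]], "grip_force": 15}}

```text
time_s: 29.15
tcp_pos: [0.5066, 0.0845, 0.1209]
orientation: [-3.14, 0.0, 1.044]
force: [0.9, -1.3, -0.2]
width: 0.0755
gripper_force: 0.0
```

Request:
{"fn": "carry_out", "kwargs": {"increments": [[[50, -2, 3, -5, 0, 0, -9], [50, -6, 8, -7, 0, 0, -18], [50, -10, 13, -7, 0, 0, -27], [50, -14, 18, -7, 0, 0, -36], [50, -18.9, 23.9, -7, 0, 0, -45]]]}}

```text
time_s: 29.78
tcp_pos: [0.6114, -0.1797, 0.1901]
orientation: [3.141, -0.0, 1.835]
force: [1.1, 0.9, 0.2]
width: 0.0757
gripper_force: 0.0
```

Request:
{"fn": "carry_out", "kwargs": {"increments": [[[50, 0, 0, 0, 0, 0, 0], [50, 0, 0, 0, 0, 0, 0], [50, 0, 0, 0, 0, 0, 0]]]}}

```text
time_s: 30.15
tcp_pos: [0.6108, -0.1765, 0.1902]
orientation: [3.141, -0.0, 1.831]
force: [0.7, -0.9, 0.9]
width: 0.0756
gripper_force: 0.0
```

```bash
python3 - <<'E'
from h import *
st();c=cam("wrist");cv2.imwrite("pics/w8.png",c[0])
for n,z in [((.6232,-.1343),.107),((.6194,-.0524),.107),((.6156,.0296),.107),((.6118,.1115),.107),((.517,-.116),.087),((.5126,-.0163),.087),((.508,.0836),.087)]:
    try: print(n,disc(c,n,z))
    except Exception as e: print(n,e)
go([.6232,-.1343,.12],105)
E
```

```text
t 30.15 tcp [ 0.6108 -0.1765  0.1902] rpy [180.   -0.  104.9] F [ 0.7 -0.9  0.9] Mz [-0.03 -0.05  0.03] w 0.0756 gf 0.0 j7 0.28
(0.6232, -0.1343) ((array([ 0.63236549, -0.13484618]), np.float64(0.022190578484485548), 130), np.float64(0.1064))
(0.6194, -0.0524) ((array([ 0.62891758, -0.05350909]), np.float64(0.022206933746486676), 146), np.float64(0.1063))
(0.6156, 0.0296) max() iterable argument is empty
(0.6118, 0.1115) max() iterable argument is empty
(0.517, -0.116) ((array([ 0.51752211, -0.11629455]), np.float64(0.020820779186077165), 122), np.float64(0.0863))
(0.5126, -0.0163) ((array([ 0.51432375, -0.02178826]), np.float64(0.01767602709239357), 45), np.float64(0.0863))
(0.508, 0.0836) max() iterable argument is empty
to [ 0.6232 -0.1343  0.12  ] 105 shift cm [3.76 2.27 7.04] turn [ 0.  -0.  -0.1]
```

View pics/w8.png

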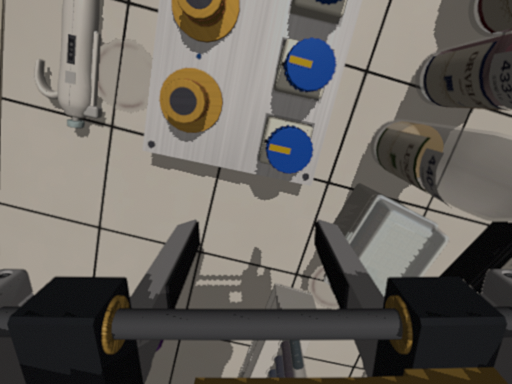

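```bash
python3 - <<'E'
from h import *
go([.6324,-.1348,.10],105)
E
```

```text
to [ 0.6324 -0.1348  0.1   ] 105 shift cm [3.48 3.15 9.04] turn [ 0.  -0.  -0.1]
```

Request:
{"fn": "carry_out", "kwargs": {"increments": [[[50, 1.7, 1.6, 4, 0, 0, 0], [50, 3.5, 3.1, 8, 0, 0, 0], [50, 3.5, 3.1, 9, 0, 0, 0], [50, 3.5, 3.1, 9, 0, 0, 0]]]}}

```text
time_s: 30.7
tcp_pos: [0.6317, -0.1362, 0.1002]
orientation: [-3.141, -0.0, 1.83]
force: [-0.3, 0.3, 1.3]
width: 0.0756
gripper_force: 0.0
```

```bash
python3 - <<'E'
from h import *
st();go([.6324,-.1348,.046],105)
E
```

```text
t 30.7 tcp [ 0.6317 -0.1362  0.1002] rpy [-180.    -0.   104.8] F [-0.3  0.3  1.3] Mz [-0.05 -0.14  0.02] w 0.0756 gf 0.0 j7 0.17
to [ 0.6324 -0.1348  0.046 ] 105 shift cm [0.11 0.11 5.42] turn [-0.  -0.  -0.2]
```

Request:
{"fn": "carry_out", "kwargs": {"increments": [[[50, 0.1, 0.1, 3, 0, 0, 0], [50, 0.1, 0.1, 5.4, 0, 0, 0], [50, 0.1, 0.1, 5.4, 0, 0, 0], [255, 0.1, 0.1, 5.4, 0, 0, 0], [255, 0.1, 0.1, 5.4, 0, 0, 0]]], "grip_force": 15}}

```text
time_s: 31.32
tcp_pos: [0.6335, -0.1353, 0.0477]
orientation: [3.14, 0.001, 1.829]
force: [0.7, 0.6, -0.2]
width: 0.0591
gripper_force: 0.0
```

Request:
{"fn": "carry_out", "kwargs": {"increments": [[[255, 0, 0, 0, 0, 0, 0], [255, 0, 0, 0, 0, 0, 0], [255, 0, 0, 0, 0, 0, 0], [255, 0, 0, 0, 0, 0, 0]]]}}

```text
time_s: 31.82
tcp_pos: [0.6332, -0.1351, 0.0467]
orientation: [3.141, 0.0, 1.829]
force: [0.4, -0.2, 6.9]
width: 0.0458
gripper_force: 15.0
```

Request:
{"fn": "carry_out", "kwargs": {"increments": [[[255, 0, 0, 0, 0, 0, 8], [255, 0, 0, 0, 0, 0, 16], [255, 0, 0, 0, 0, 0, 24], [255, 0, 0, 0, 0, 0, 33], [255, 0, 0, 0, 0, 0, 33]]]}}

```text
time_s: 32.45
tcp_pos: [0.633, -0.135, 0.0466]
orientation: [3.141, 0.0, 1.251]
force: [-0.5, -0.4, 5.4]
width: 0.0458
gripper_force: 15.0
```

```bash
python3 - <<'E'
from h import *
st()
E
```

```text
t 32.45 tcp [ 0.633  -0.135   0.0466] rpy [180.    0.   71.7] F [-0.5 -0.4  5.4] Mz [-0.01  0.11 -0.03] w 0.0458 gf 15.0 j7 -0.37
```

Request:
{"fn": "carry_out", "kwargs": {"increments": [[[50, 0, 0, 0, 0, 0, 0], [50, 0, 0, 0, 0, 0, 0], [50, 0, 0, 0, 0, 0, 0], [50, 0, 0, -3, 0, 0, 0], [50, 0, 0, -6, 0, 0, 0]]]}}

```text
time_s: 33.08
tcp_pos: [0.6323, -0.1349, 0.1065]
orientation: [-3.141, -0.0, 1.254]
force: [-0.1, -0.1, 0.1]
width: 0.0754
gripper_force: 0.0
```

Request:
{"fn": "carry_out", "kwargs": {"increments": [[[50, 3, -1, 0, 0, 0, -10], [50, 6, -2, 0, 0, 0, -20], [50, 7.6, -3, 0, 0, 0, -30], [50, 7.6, -3, 0, 0, 0, -33], [50, 7.6, -3, 0, 0, 0, -33]]]}}

```text
time_s: 33.7
tcp_pos: [0.6277, -0.0535, 0.106]
orientation: [-3.141, -0.0, 1.829]
force: [0.2, -0.8, -0.7]
width: 0.0755
gripper_force: 0.0
```

```bash
python3 - <<'E'
from h import *
st();go([.6289,-.0535,.046],105)
c=cam("wrist")
for n in [(.6251,.0284),(.6213,.1102)]:
    try: print(n,disc(c,n,.107))
    except Exception as e: print(n,e)
E
```

```text
t 33.7 tcp [ 0.6277 -0.0535  0.106 ] rpy [-180.    -0.   104.8] F [ 0.2 -0.8 -0.7] Mz [-0.02 -0.09 -0.05] w 0.0755 gf 0.0 j7 0.04
to [ 0.6289 -0.0535  0.046 ] 105 shift cm [-0.03  0.11  6.  ] turn [-0.  -0.  -0.2]
(0.6251, 0.0284) ((array([0.62496012, 0.02852304]), np.float64(0.022174926882630206), 197), np.float64(0.1063))
(0.6213, 0.1102) ((array([0.62376744, 0.09887718]), np.float64(0.012256437882316862), 43), np.float64(0.1059))
```

Request:
{"fn": "carry_out", "kwargs": {"increments": [[[50, 0, 0.1, 3, 0, 0, 0], [50, 0, 0.1, 6, 0, 0, 0], [50, 0, 0.1, 6, 0, 0, 0], [255, 0, 0.1, 6, 0, 0, 0], [255, 0, 0.1, 6, 0, 0, 0]]], "grip_force": 15}}

```text
time_s: 34.38
tcp_pos: [0.6296, -0.0532, 0.0475]
orientation: [3.14, 0.001, 1.829]
force: [-0.6, 0.4, 0.3]
width: 0.0588
gripper_force: 0.0
```

Request:
{"fn": "carry_out", "kwargs": {"increments": [[[255, 0, 0, 0, 0, 0, 0], [255, 0, 0, 0, 0, 0, 0], [255, 0, 0, 0, 0, 0, 0], [255, 0, 0, 0, 0, 0, 0]]]}}

```text
time_s: 34.88
tcp_pos: [0.6295, -0.0532, 0.0468]
orientation: [3.14, 0.0, 1.829]
force: [1.0, -0.9, 6.5]
width: 0.046
gripper_force: 15.0
```

Request:
{"fn": "carry_out", "kwargs": {"increments": [[[255, 0, 0, 0, 0, 0, 8], [255, 0, 0, 0, 0, 0, 16], [255, 0, 0, 0, 0, 0, 24], [255, 0, 0, 0, 0, 0, 33], [255, 0, 0, 0, 0, 0, 33]]]}}

```text
time_s: 35.5
tcp_pos: [0.6293, -0.0529, 0.0464]
orientation: [3.141, -0.0, 1.255]
force: [2.6, 1.0, 2.8]
width: 0.0453
gripper_force: 15.0
```

```bash
python3 - <<'E'
from h import *
st();go([.625,.0285,.046],105)
E
```

```text
t 35.5 tcp [ 0.6293 -0.0529  0.0464] rpy [179.9  -0.   71.9] F [2.6 1.  2.8] Mz [ 0.1  -0.76  0.03] w 0.0453 gf 15.0 j7 -0.5
to [0.625  0.0285 0.046 ] 105 shift cm [ 7.6  -2.94  0.04] turn [  0.1   0.  -33.1]
```

Request:
{"fn": "carry_out", "kwargs": {"increments": [[[50, 0, 0, 0, 0, 0, 0], [50, 0, 0, 0, 0, 0, 0], [50, 0, 0, 0, 0, 0, 0], [50, 0, 0, -3, 0, 0, 0], [50, 0, 0, -6, 0, 0, 0]]]}}

```text
time_s: 36.12
tcp_pos: [0.6284, -0.0532, 0.1065]
orientation: [-3.14, 0.0, 1.254]
force: [0.2, -0.2, -0.3]
width: 0.0756
gripper_force: 0.0
```

Request:
{"fn": "carry_out", "kwargs": {"increments": [[[50, 3, -1, 0, 0, 0, -10], [50, 6, -2, 0, 0, 0, -20], [50, 7.6, -3, 0, 0, 0, -30], [50, 7.6, -3, 0, 0, 0, -33], [50, 7.6, -3, 0, 0, 0, -33]]]}}

```text
time_s: 36.75
tcp_pos: [0.6239, 0.0283, 0.106]
orientation: [-3.141, -0.0, 1.829]
force: [0.9, 0.0, 0.4]
width: 0.0757
gripper_force: 0.0
```

```bash
python3 - <<'E'
from h import *
st();go([.625,.0285,.046],105)
c=cam("wrist")
print(disc(c,(.6213,.1102),.107))
E
```

```text
t 36.75 tcp [0.6239 0.0283 0.106 ] rpy [-180.    -0.   104.8] F [0.9 0.  0.4] Mz [-0.05 -0.09 -0.  ] w 0.0757 gf 0.0 j7 -0.09
to [0.625  0.0285 0.046 ] 105 shift cm [-0.01  0.12  6.  ] turn [-0.  -0.  -0.2]
((array([0.62103217, 0.11043117]), np.float64(0.022215838050126422), 195), np.float64(0.1063))
```

Request:
{"fn": "carry_out", "kwargs": {"increments": [[[50, 0, 0.1, 3, 0, 0, 0], [50, 0, 0.1, 6, 0, 0, 0], [50, 0, 0.1, 6, 0, 0, 0], [255, 0, 0.1, 6, 0, 0, 0], [255, 0, 0.1, 6, 0, 0, 0]]], "grip_force": 15}}

```text
time_s: 37.42
tcp_pos: [0.6259, 0.0287, 0.0475]
orientation: [3.14, 0.0, 1.829]
force: [-0.4, -0.2, -0.8]
width: 0.0587
gripper_force: 0.0
```

Request:
{"fn": "carry_out", "kwargs": {"increments": [[[255, 0, 0, 0, 0, 0, 0], [255, 0, 0, 0, 0, 0, 0], [255, 0, 0, 0, 0, 0, 0], [255, 0, 0, 0, 0, 0, 0]]]}}

```text
time_s: 37.92
tcp_pos: [0.6256, 0.0287, 0.0468]
orientation: [3.14, 0.0, 1.829]
force: [1.4, 0.0, 7.0]
width: 0.0458
gripper_force: 15.0
```

Request:
{"fn": "carry_out", "kwargs": {"increments": [[[255, 0, 0, 0, 0, 0, 8], [255, 0, 0, 0, 0, 0, 16], [255, 0, 0, 0, 0, 0, 24], [255, 0, 0, 0, 0, 0, 33], [255, 0, 0, 0, 0, 0, 33]]]}}

```text
time_s: 38.55
tcp_pos: [0.6254, 0.0289, 0.0467]
orientation: [3.141, -0.0, 1.251]
force: [-0.5, 0.2, 6.7]
width: 0.0456
gripper_force: 15.0
```

```bash
python3 - <<'E'
from h import *
st()
E
```

```text
t 38.55 tcp [0.6254 0.0289 0.0467] rpy [179.9  -0.   71.7] F [-0.5  0.2  6.7] Mz [ 0.02  0.07 -0.03] w 0.0456 gf 15.0 j7 -0.63
```

Request:
{"fn": "carry_out", "kwargs": {"increments": [[[50, 0, 0, 0, 0, 0, 0], [50, 0, 0, 0, 0, 0, 0], [50, 0, 0, 0, 0, 0, 0], [50, 0, 0, -3, 0, 0, 0], [50, 0, 0, -6, 0, 0, 0]]]}}

```text
time_s: 39.17
tcp_pos: [0.6246, 0.0287, 0.1065]
orientation: [-3.141, 0.0, 1.253]
force: [0.4, -0.2, 0.7]
width: 0.0757
gripper_force: 0.0
```

Request:
{"fn": "carry_out", "kwargs": {"increments": [[[50, 3, -1, 0, 0, 0, -10], [50, 6, -2, 0, 0, 0, -20], [50, 7.6, -3, 0, 0, 0, -30], [50, 7.6, -3, 0, 0, 0, -33], [50, 7.6, -3, 0, 0, 0, -33]]]}}

```text
time_s: 39.8
tcp_pos: [0.6201, 0.1102, 0.106]
orientation: [-3.141, -0.0, 1.829]
force: [-0.9, -0.0, 0.6]
width: 0.0755
gripper_force: 0.0
```

```bash
python3 - <<'E'
from h import *
st();go([.621,.1104,.046],105)
E
```

```text
t 39.8 tcp [0.6201 0.1102 0.106 ] rpy [-180.    -0.   104.8] F [-0.9 -0.   0.6] Mz [-0.01 -0.08 -0.01] w 0.0755 gf 0.0 j7 -0.22
to [0.621  0.1104 0.046 ] 105 shift cm [0.   0.09 6.  ] turn [-0.  -0.  -0.2]
```

Request:
{"fn": "carry_out", "kwargs": {"increments": [[[50, 0, 0.1, 3, 0, 0, 0], [50, 0, 0.1, 6, 0, 0, 0], [50, 0, 0.1, 6, 0, 0, 0], [255, 0, 0.1, 6, 0, 0, 0], [255, 0, 0.1, 6, 0, 0, 0]]], "grip_force": 15}}

```text
time_s: 40.42
tcp_pos: [0.622, 0.1106, 0.0475]
orientation: [3.14, 0.0, 1.829]
force: [-0.4, 0.2, 0.8]
width: 0.0587
gripper_force: 0.0
```

Request:
{"fn": "carry_out", "kwargs": {"increments": [[[255, 0, 0, 0, 0, 0, 0], [255, 0, 0, 0, 0, 0, 0], [255, 0, 0, 0, 0, 0, 0], [255, 0, 0, 0, 0, 0, 0]]]}}

```text
time_s: 40.92
tcp_pos: [0.6218, 0.1106, 0.0467]
orientation: [3.14, 0.0, 1.829]
force: [1.8, -0.6, 6.1]
width: 0.0459
gripper_force: 15.0
```

Request:
{"fn": "carry_out", "kwargs": {"increments": [[[255, 0, 0, 0, 0, 0, 8], [255, 0, 0, 0, 0, 0, 16], [255, 0, 0, 0, 0, 0, 24], [255, 0, 0, 0, 0, 0, 33], [255, 0, 0, 0, 0, 0, 33]]]}}

```text
time_s: 41.55
tcp_pos: [0.6216, 0.1108, 0.0464]
orientation: [3.141, -0.0, 1.255]
force: [3.0, 1.7, 2.5]
width: 0.0454
gripper_force: 15.0
```

```bash
python3 - <<'E'
from h import *
st()
E
```

```text
t 41.55 tcp [0.6216 0.1108 0.0464] rpy [179.9  -0.   71.9] F [3.  1.7 2.5] Mz [ 0.2  -0.6   0.01] w 0.0454 gf 15.0 j7 -0.76
```

Request:
{"fn": "carry_out", "kwargs": {"increments": [[[50, 0, 0, 0, 0, 0, 0], [50, 0, 0, 0, 0, 0, 0], [50, 0, 0, 0, 0, 0, 0], [50, 0, 0, -5, 0, 0, 0], [50, 0, 0, -10, 0, 0, 0]]]}}

```text
time_s: 42.18
tcp_pos: [0.6206, 0.1103, 0.1469]
orientation: [-3.14, 0.001, 1.254]
force: [0.4, -0.7, 0.4]
width: 0.0757
gripper_force: 0.0
```

Request:
{"fn": "carry_out", "kwargs": {"increments": [[[50, -4, 1, -4, 0, 0, 0], [50, -9, 2, -8, 0, 0, 0], [50, -14, 3, -12, 0, 0, 0], [50, -19, 5, -12, 0, 0, 0], [50, -24, 6, -12, 0, 0, 0]]]}}

```text
time_s: 42.8
tcp_pos: [0.6033, -0.1385, 0.2668]
orientation: [3.14, 0.0, 1.253]
force: [0.0, -0.4, -0.3]
width: 0.0759
gripper_force: 0.0
```

Request:
{"fn": "carry_out", "kwargs": {"increments": [[[50, -3, 1, 0, 0, 0, 0], [50, -3, 1, 0, 0, 0, 0], [50, -3, 1, 0, 0, 0, 0]]]}}

```text
time_s: 43.18
tcp_pos: [0.6034, -0.167, 0.266]
orientation: [-3.141, -0.001, 1.254]
force: [-0.1, -0.0, 0.0]
width: 0.0757
gripper_force: 0.0
```

```bash
cat >> h.py <<'E'
def line(c,b):
    "direction of the yellow line on a cap, from cap centre, deg in world"
    hsv=cv2.cvtColor(c[0],cv2.COLOR_BGR2HSV);k=cv2.inRange(hsv,(18,90,110),(38,255,255))
    v,u=np.nonzero(k);Q=onplane(np.c_[u,v],.1075,c)[:,:2]-b;Q=Q[np.hypot(*Q.T)<.022]
    m=Q.mean(0);w=np.linalg.svd(Q-m)[2][0];w*=np.sign(w@m) or 1
    return len(Q),np.round(m*1000,1),round(float(np.degrees(np.arctan2(w[1],w[0]))),1)
E
python3 - <<'E'
from h import *
st();c=cam("wrist");cv2.imwrite("pics/w9.png",c[0])
for n in [(.6324,-.1348),(.6289,-.0535),(.625,.0285),(.621,.1104)]:
    try: d=disc(c,n,.107);print(n,d[0][0],d[1],line(c,d[0][0]))
    except Exception as e: print(n,e)
print(disc(c,(.508,.0836),.087))
E
```

```text
t 43.17 tcp [ 0.6034 -0.167   0.266 ] rpy [-180.    -0.    71.9] F [-0.1 -0.   0. ] Mz [-0.04 -0.07 -0.04] w 0.0757 gf 0.0 j7 -0.21
(0.6324, -0.1348) [ 0.63258667 -0.13486711] 0.1063 (79, array([-8.5,  5. ]), 148.4)
(0.6289, -0.0535) [ 0.62894437 -0.05332951] 0.1063 (90, array([-10. ,   1.8]), 170.4)
(0.625, 0.0285) [0.62377312 0.02236146] 0.1062 (0, array([nan, nan]), nan)
(0.621, 0.1104) max() iterable argument is empty
((array([0.50585124, 0.07477133]), np.float64(0.014141181813311756), 25), np.float64(0.0861))h.py:74: RuntimeWarning: Mean of empty slice.
  m=Q.mean(0);w=np.linalg.svd(Q-m)[2][0];w*=np.sign(w@m) or 1
  ret = um.true_divide(
```

View pics/w9.png

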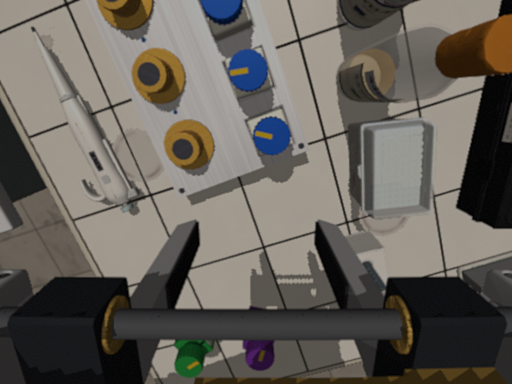

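```bash
python3 - <<'E'
from h import *
c=cam("top");cv2.imwrite("pics/t2.png",c[0]);hsv=cv2.cvtColor(c[0],cv2.COLOR_BGR2HSV)
k=cv2.inRange(hsv,(0,150,70),(8,255,255))|cv2.inRange(hsv,(172,150,70),(180,255,255))
cs=cv2.findContours(k,cv2.RETR_EXTERNAL,cv2.CHAIN_APPROX_NONE)[0]
q=max(cs,key=cv2.contourArea).reshape(-1,2)
for z in (.0,.026):
    r=cv2.minAreaRect((onplane(q,z,c)[:,:2]*1000).astype(np.float32));print(z,np.round(np.array(r[0]),1),np.round(r[1],1),round(r[2],1),cv2.boxPoints(r).round().tolist())
go([.6325,-.1348,.10],72)
E
```

```text
0.0 [498.7 376.4] [212.1 113.1] 83.9 [[431.0, 277.0], [544.0, 265.0], [566.0, 476.0], [454.0, 488.0]]
0.026 [495.9 369.9] [208.9 111.4] 83.9 [[429.0, 272.0], [540.0, 260.0], [562.0, 468.0], [452.0, 480.0]]
to [ 0.6325 -0.1348  0.1   ] 72 shift cm [ 3.9   1.77 16.61] turn [-0.  -0.  -0.1]
```

Request:
{"fn": "carry_out", "kwargs": {"increments": [[[50, 2, 0.9, 4, 0, 0, 0], [50, 3.9, 1.8, 8, 0, 0, 0], [50, 3.9, 1.8, 12, 0, 0, 0], [50, 3.9, 1.8, 16, 0, 0, 0], [50, 3.9, 1.8, 16.5, 0, 0, 0]]], "grip_force": 30}}

```text
time_s: 43.9
tcp_pos: [0.6311, -0.135, 0.0988]
orientation: [-3.137, 0.0, 1.255]
force: [-0.1, 0.1, 0.6]
width: 0.0757
gripper_force: 0.0
```

```bash
python3 - <<'E'
from h import *
st();go([.6325,-.1348,.046],72)
E
```

```text
t 43.9 tcp [ 0.6311 -0.135   0.0988] rpy [-179.8    0.    71.9] F [-0.1  0.1  0.6] Mz [-0.03 -0.06  0.04] w 0.0757 gf 0.0 j7 -0.31
to [ 0.6325 -0.1348  0.046 ] 72 shift cm [0.06 0.14 5.28] turn [-0.2  0.  -0.1]
```

Request:
{"fn": "carry_out", "kwargs": {"increments": [[[50, 0.1, 0.1, 3, 0, 0, 0], [50, 0.1, 0.1, 5.3, 0, 0, 0], [50, 0.1, 0.1, 5.3, 0, 0, 0], [255, 0.1, 0.1, 5.3, 0, 0, 0], [255, 0.1, 0.1, 5.3, 0, 0, 0]]]}}

```text
time_s: 44.52
tcp_pos: [0.6349, -0.1358, 0.0497]
orientation: [3.14, -0.0, 1.253]
force: [0.1, -0.7, 0.3]
width: 0.0589
gripper_force: 0.0
```

Request:
{"fn": "carry_out", "kwargs": {"increments": [[[255, 0, 0, 0, 0, 0, 0], [255, 0, 0, 0, 0, 0, 0], [255, 0, 0, 0, 0, 0, 0], [255, 0, 0, -1.5, 0, 0, 0], [255, 0, 0, -3, 0, 0, 0]]]}}

```text
time_s: 45.15
tcp_pos: [0.634, -0.1358, 0.0792]
orientation: [-3.142, -0.0, 1.253]
force: [0.1, -0.2, -0.7]
width: 0.0457
gripper_force: 29.9
```

Request:
{"fn": "carry_out", "kwargs": {"increments": [[[255, 0, 0, -2, 0, 0, 0], [255, 0, 0, -6, 0, 0, 0], [255, 0, 0, -10, 0, 0, 0], [255, 0, 0, -14, 0, 0, 0], [255, 0, 0, -14.5, 0, 0, 0]]]}}

```text
time_s: 45.78
tcp_pos: [0.6354, -0.1359, 0.2276]
orientation: [3.136, -0.001, 1.253]
force: [0.1, -0.2, -1.9]
width: 0.0455
gripper_force: 29.9
```

Request:
{"fn": "carry_out", "kwargs": {"increments": [[[255, 4.9, -3, 0, 0, 0, 0], [255, 9.7, -5.9, 0, 0, 0, 0], [255, 14.6, -8.9, 0, 0, 0, 0], [255, 19.4, -11.8, 0, 0, 0, 0], [255, 24.3, -14.8, 0, 0, 0, 0]]]}}

```text
time_s: 46.4
tcp_pos: [0.5682, 0.1427, 0.2231]
orientation: [-3.141, 0.0, 1.253]
force: [0.5, 0.2, -1.9]
width: 0.0458
gripper_force: 29.9
```

Request:
{"fn": "carry_out", "kwargs": {"increments": [[[255, 4.9, -3, 0, 0, 0, 0], [255, 9.7, -5.9, 0, 0, 0, 0], [255, 14.6, -8.9, 0, 0, 0, 0], [255, 19.4, -11.8, 0, 0, 0, 0], [255, 24.2, -14.8, 0, 0, 0, 0]]]}}

```text
time_s: 47.02
tcp_pos: [0.5034, 0.4186, 0.223]
orientation: [-3.142, 0.001, 1.253]
force: [-0.8, -0.2, -1.8]
width: 0.046
gripper_force: 29.9
```

Request:
{"fn": "carry_out", "kwargs": {"increments": [[[255, 0, 0, 0, 0, 0, 0], [255, 0, 0, 0, 0, 0, 0], [255, 0, 0, 0, 0, 0, 0]]]}}

```text
time_s: 47.4
tcp_pos: [0.5048, 0.4159, 0.2231]
orientation: [3.141, 0.001, 1.252]
force: [0.0, 0.3, -2.2]
width: 0.0455
gripper_force: 30.0
```

```bash
python3 - <<'E'
from h import *
st();go([.501,.418,.06],72)
c=cam("wrist");cv2.imwrite("pics/w10.png",c[0])
E
```

```text
t 47.4 tcp [0.5048 0.4159 0.2231] rpy [180.    0.   71.7] F [ 0.   0.3 -2.2] Mz [ 0.   -0.14 -0.01] w 0.0455 gf 30.0 j7 -1.26
to [0.501 0.418 0.06 ] 72 shift cm [ 0.09 -0.43 16.31] turn [ 0.   0.  -0.3]
```

View pics/w10.png

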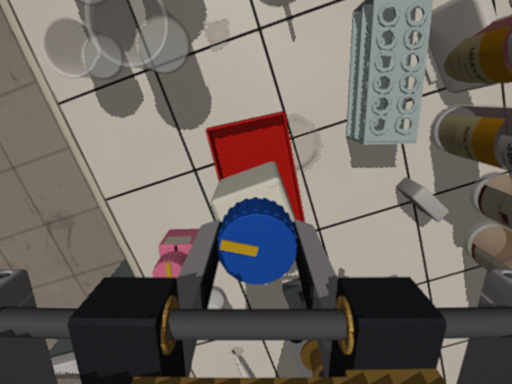

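Request:
{"fn": "carry_out", "kwargs": {"increments": [[[255, 0.1, -0.4, 4, 0, 0, 0], [255, 0.1, -0.4, 9, 0, 0, 0], [255, 0.1, -0.4, 13, 0, 0, 0], [255, 0.1, -0.4, 16, 0, 0, 0], [255, 0.1, -0.4, 17, 0, 0, 0]]]}}

```text
time_s: 48.08
tcp_pos: [0.5004, 0.418, 0.0516]
orientation: [-3.141, 0.002, 1.252]
force: [0.3, -0.9, -2.5]
width: 0.0452
gripper_force: 30.0
```

Request:
{"fn": "carry_out", "kwargs": {"increments": [[[255, 0, 0, 0.3, 0, 0, 0], [255, 0, 0, 0.6, 0, 0, 0], [255, 0, 0, 0.7, 0, 0, 0], [255, 0, 0, 0.7, 0, 0, 0]]]}}

```text
time_s: 48.58
tcp_pos: [0.5008, 0.4197, 0.0467]
orientation: [3.141, -0.001, 1.253]
force: [0.4, 0.4, -1.4]
width: 0.0457
gripper_force: 30.0
```

Request:
{"fn": "carry_out", "kwargs": {"increments": [[[255, 0, 0, 0.1, 0, 0, 0], [255, 0, 0, 0.2, 0, 0, 0], [255, 0, 0, 0.3, 0, 0, 0], [255, 0, 0, 0.3, 0, 0, 0]]]}}

```text
time_s: 49.08
tcp_pos: [0.5007, 0.42, 0.0436]
orientation: [3.141, -0.001, 1.254]
force: [-2.2, -0.1, 4.9]
width: 0.0454
gripper_force: 30.0
```

Request:
{"fn": "carry_out", "kwargs": {"increments": [[[50, 0, 0, 0, 0, 0, 0], [50, 0, 0, 0, 0, 0, 0], [50, 0, 0, 0, 0, 0, 0], [50, 0, 0, -6, 0, 0, 0], [50, 0, 0, -12, 0, 0, 0]]]}}

```text
time_s: 49.7
tcp_pos: [0.5002, 0.4192, 0.1641]
orientation: [-3.141, 0.001, 1.254]
force: [0.7, -0.1, -0.0]
width: 0.0755
gripper_force: 0.0
```

Request:
{"fn": "carry_out", "kwargs": {"increments": [[[50, -2, 1, -4, 0, 0, 0], [50, -7, 4, -5, 0, 0, 0], [50, -12, 7, -5, 0, 0, 0], [50, -17, 10, -5, 0, 0, 0], [50, -22, 13, -5, 0, 0, 0]]]}}

```text
time_s: 50.32
tcp_pos: [0.5557, 0.168, 0.2133]
orientation: [3.141, -0.0, 1.253]
force: [0.2, 0.2, 0.2]
width: 0.0754
gripper_force: 0.0
```

Request:
{"fn": "carry_out", "kwargs": {"increments": [[[50, -5, 3, 0, 0, 0, 0], [50, -10, 6, 0, 0, 0, 0], [50, -15, 10, 0, 0, 0, 0], [50, -20, 13, 0, 0, 0, 0], [50, -20, 13, 0, 0, 0, 0]]]}}

```text
time_s: 50.95
tcp_pos: [0.6167, -0.0663, 0.2126]
orientation: [-3.142, 0.002, 1.246]
force: [0.3, 0.4, -0.2]
width: 0.0755
gripper_force: 0.0
```

```bash
python3 - <<'E'
from h import *
st();c=cam("wrist");cv2.imwrite("pics/w11.png",c[0])
for n in [(.625,.0285),(.621,.1104)]:
    try: d=disc(c,n,.107);print(n,d[0],d[1],line(c,d[0][0]));go([*d[0][0],.1],72)
    except Exception as e: print(n,e)
E
```

```text
t 50.95 tcp [ 0.6167 -0.0663  0.2126] rpy [-1.80e+02  1.00e-01  7.14e+01] F [ 0.3  0.4 -0.2] Mz [0.02 0.04 0.  ] w 0.0755 gf 0.0 j7 -0.41
(0.625, 0.0285) (array([0.62495318, 0.02865024]), np.float64(0.022022629522760767), 132) 0.1063 (114, array([-8.6,  5.3]), 148.9)
to [0.625  0.0287 0.1   ] 72 shift cm [ 8.96 -2.08 11.27] turn [-0.   0.  -0.4]
(0.621, 0.1104) (array([0.62176591, 0.1092445 ]), np.float64(0.021962753205679447), 79) 0.1064 (148, array([-10.6,   2.9]), 170.8)
to [0.6218 0.1092 0.1   ] 72 shift cm [16.51 -4.93 11.27] turn [-0.   0.  -0.4]
```

View pics/w11.png

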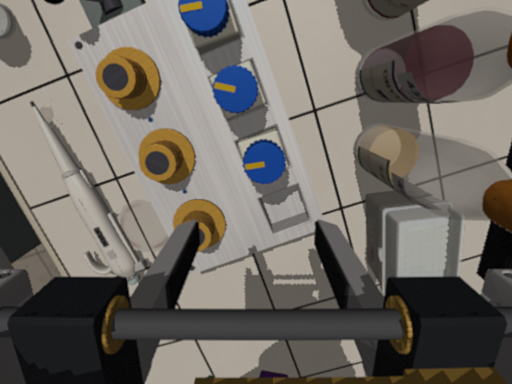

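Request:
{"fn": "carry_out", "kwargs": {"increments": [[[50, 5, -1, 4, 0, 0, 0], [50, 9, -2.1, 8, 0, 0, 0], [50, 9, -2.1, 11, 0, 0, 0], [50, 9, -2.1, 11.2, 0, 0, 0], [50, 9, -2.1, 11.2, 0, 0, 0]]]}}

```text
time_s: 51.62
tcp_pos: [0.6251, 0.0316, 0.1023]
orientation: [3.141, -0.0, 1.253]
force: [-0.7, -0.2, 0.4]
width: 0.0754
gripper_force: 0.0
```

```bash
python3 - <<'E'
from h import *
st();go([.625,.0287,.046],72)
E
```

```text
t 51.62 tcp [0.6251 0.0316 0.1023] rpy [180.   -0.   71.8] F [-0.7 -0.2  0.4] Mz [-0.06 -0.1   0.03] w 0.0754 gf 0.0 j7 -0.6
to [0.625  0.0287 0.046 ] 72 shift cm [-0.28  0.08  5.63] turn [ 0.  -0.  -0.2]
```

Request:
{"fn": "carry_out", "kwargs": {"increments": [[[50, -0.3, 0.1, 3, 0, 0, 0], [50, -0.3, 0.1, 5.6, 0, 0, 0], [50, -0.3, 0.1, 5.6, 0, 0, 0], [255, -0.3, 0.1, 5.6, 0, 0, 0], [255, -0.3, 0.1, 5.6, 0, 0, 0]]], "grip_force": 30}}

```text
time_s: 52.25
tcp_pos: [0.6257, 0.0283, 0.0468]
orientation: [3.14, -0.001, 1.253]
force: [-0.3, -0.0, -0.0]
width: 0.059
gripper_force: 0.0
```

Request:
{"fn": "carry_out", "kwargs": {"increments": [[[255, 0, 0, 0, 0, 0, 0], [255, 0, 0, 0, 0, 0, 0], [255, 0, 0, 0, 0, 0, 0], [255, 0, 0, -1.5, 0, 0, 0], [255, 0, 0, -3, 0, 0, 0]]]}}

```text
time_s: 52.88
tcp_pos: [0.6245, 0.0284, 0.0761]
orientation: [-3.141, 0.0, 1.253]
force: [0.9, 1.0, -2.4]
width: 0.0457
gripper_force: 30.0
```

Request:
{"fn": "carry_out", "kwargs": {"increments": [[[255, 0, 0, -2, 0, 0, 0], [255, 0, 0, -6, 0, 0, 0], [255, 0, 0, -10, 0, 0, 0], [255, 0, 0, -14, 0, 0, 0], [255, 0, 0, -14.5, 0, 0, 0]]]}}

```text
time_s: 53.5
tcp_pos: [0.626, 0.0286, 0.2244]
orientation: [3.137, -0.002, 1.253]
force: [0.1, 0.2, -2.1]
width: 0.0453
gripper_force: 30.0
```

Request:
{"fn": "carry_out", "kwargs": {"increments": [[[255, 4.5, -4.2, 0, 0, 0, 0], [255, 9, -8.4, 0, 0, 0, 0], [255, 13.5, -12.6, 0, 0, 0, 0], [255, 18, -16.8, 0, 0, 0, 0], [255, 22.5, -20.8, 0, 0, 0, 0]]]}}

```text
time_s: 54.12
tcp_pos: [0.4958, 0.3083, 0.2202]
orientation: [-3.142, 0.0, 1.253]
force: [-0.1, 1.1, -2.0]
width: 0.0454
gripper_force: 30.0
```

Request:
{"fn": "carry_out", "kwargs": {"increments": [[[255, 1.2, -1, 0, 0, 0, 0], [255, 1.2, -1, 0, 0, 0, 0], [255, 1.2, -1, 0, 0, 0, 0], [255, 1.2, -1, 0, 0, 0, 0]]]}}

```text
time_s: 54.62
tcp_pos: [0.4924, 0.32, 0.22]
orientation: [3.141, 0.0, 1.251]
force: [-0.2, -1.4, -2.1]
width: 0.0458
gripper_force: 30.0
```

```bash
python3 - <<'E'
from h import *
st();c=cam("wrist");cv2.imwrite("pics/w12.png",c[0]);
try: print(disc(c,(.501,.42),.102))
except Exception as e: print(e)
go([.491,.322,.05],72)
E
```

```text
t 54.62 tcp [0.4924 0.32   0.22  ] rpy [180.    0.   71.7] F [-0.2 -1.4 -2.1] Mz [-0.08 -0.03 -0.03] w 0.0458 gf 30.0 j7 -1.13
((array([0.50009019, 0.42076375]), np.float64(0.02206857701730828), 126), np.float64(0.1012))
to [0.491 0.322 0.05 ] 72 shift cm [ 0.14 -0.17 17.01] turn [ 0.   0.  -0.3]
```

Request:
{"fn": "carry_out", "kwargs": {"increments": [[[255, 0.1, -0.2, 4, 0, 0, 0], [255, 0.1, -0.2, 9, 0, 0, 0], [255, 0.1, -0.2, 13, 0, 0, 0], [255, 0.1, -0.2, 16, 0, 0, 0], [255, 0.1, -0.2, 17, 0, 0, 0]]]}}

```text
time_s: 55.3
tcp_pos: [0.4895, 0.3219, 0.0486]
orientation: [-3.14, 0.002, 1.253]
force: [1.0, 0.0, -2.3]
width: 0.0456
gripper_force: 30.0
```

Request:
{"fn": "carry_out", "kwargs": {"increments": [[[255, 0, 0, 0.3, 0, 0, 0], [255, 0, 0, 0.5, 0, 0, 0], [255, 0, 0, 0.7, 0, 0, 0], [255, 0, 0, 0.7, 0, 0, 0]]]}}

```text
time_s: 55.8
tcp_pos: [0.4902, 0.3231, 0.0436]
orientation: [3.141, -0.001, 1.253]
force: [-0.3, 0.2, -2.2]
width: 0.0454
gripper_force: 30.0
```

Request:
{"fn": "carry_out", "kwargs": {"increments": [[[255, 0, 0, 0.1, 0, 0, 0], [255, 0, 0, 0.2, 0, 0, 0], [255, 0, 0, 0.3, 0, 0, 0], [255, 0, 0, 0.4, 0, 0, 0], [255, 0, 0, 0.4, 0, 0, 0]]]}}

```text
time_s: 56.42
tcp_pos: [0.4903, 0.3233, 0.0406]
orientation: [3.141, -0.0, 1.253]
force: [-6.5, -6.4, 23.4]
width: 0.0456
gripper_force: 30.0
```

Request:
{"fn": "carry_out", "kwargs": {"increments": [[[255, 0, 0, -0.3, 0, 0, 0], [50, 0, 0, -0.3, 0, 0, 0], [50, 0, 0, -0.3, 0, 0, 0], [50, 0, 0, -0.3, 0, 0, 0], [50, 0, 0, -5, 0, 0, 0]]]}}

```text
time_s: 57.05
tcp_pos: [0.4882, 0.3217, 0.0868]
orientation: [-3.138, 0.004, 1.254]
force: [1.0, 0.6, 0.6]
width: 0.0751
gripper_force: 0.0
```

Request:
{"fn": "carry_out", "kwargs": {"increments": [[[50, 0, 0, -6, 0, 0, 0], [255, 0, 0, -10, 0, 0, -5], [255, -6, 1.2, -10, 0, 0, -10], [255, -12, 2.4, -10, 0, 0, -15], [255, -18, 3.6, -10, 0, 0, -21]]]}}

```text
time_s: 57.68
tcp_pos: [0.4675, 0.139, 0.1891]
orientation: [3.141, 0.0, 1.623]
force: [0.9, -0.8, -0.1]
width: 0.039
gripper_force: 0.0
```

Request:
{"fn": "carry_out", "kwargs": {"increments": [[[255, -5, 0, 0, 0, 0, 0], [255, -5, 0, 0, 0, 0, 0], [255, -5, 0, 0, 0, 0, 0]]]}}

```text
time_s: 58.05
tcp_pos: [0.4705, 0.0913, 0.1892]
orientation: [3.141, -0.0, 1.62]
force: [0.0, 0.6, -0.1]
width: 0.009
gripper_force: 0.0
```

```bash
python3 - <<'E'
from h import *
st();c=cam("wrist");cv2.imwrite("pics/w13.png",c[0]);
for n in ["lock_tip"]: print([(np.round(d["xyz"],4).tolist(),round(d["conf"],2)) for d in bot.landmark_of("wrist",n)])
P=cloud(c).reshape(-1,3);k=(np.hypot(P[:,0]-.482,P[:,1]-.18)<.06)&(P[:,2]>.06)&(P[:,2]<.12);print(k.sum(),np.round(np.percentile(P[k],[2,50,98],axis=0),3))
for n in [(.490,.323),(.5,.4207)]:
    try: print(disc(c,n,.102))
    except Exception as e: print(e)
go([.44,.18,.04],92.7)
E
```

```text
t 58.05 tcp [0.4705 0.0913 0.1892] rpy [180.   -0.   92.8] F [ 0.   0.6 -0.1] Mz [ 0.01 -0.08  0.03] w 0.009 gf 0.0 j7 -0.33
[([0.4822, 0.178, 0.0908], 0.63)]
575 [[0.472 0.167 0.065]
 [0.483 0.178 0.1  ]
 [0.499 0.19  0.104]]
max() iterable argument is empty
max() iterable argument is empty
to [0.44 0.18 0.04] 92.7 shift cm [ 8.92 -2.59 14.91] turn [-0.  -0.   0.2]
```

View pics/w13.png

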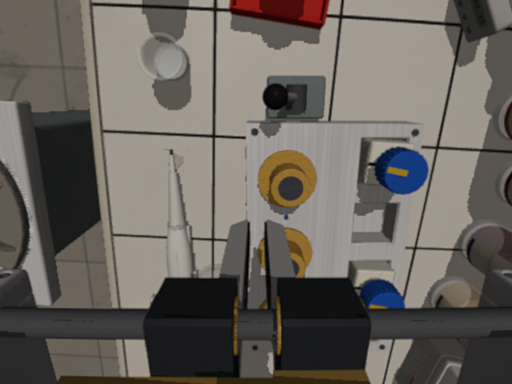

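Request:
{"fn": "carry_out", "kwargs": {"increments": [[[255, 4, -2, 0, 0, 0, 0], [255, 8.7, -3.5, 2, 0, 0, 0], [255, 8.7, -3.5, 7, 0, 0, 0], [255, 8.7, -3.5, 12, 0, 0, 0], [255, 8.7, -3.5, 14.5, 0, 0, 0]]]}}

```text
time_s: 58.78
tcp_pos: [0.4296, 0.177, 0.0418]
orientation: [-3.139, 0.0, 1.622]
force: [0.5, -0.2, 0.3]
width: 0.0007
gripper_force: 0.0
```

Request:
{"fn": "carry_out", "kwargs": {"increments": [[[255, 0, 0, 0, 0, 0, 0], [255, 0, 1, 0, 0, 0, 0], [255, 0, 2, 0, 0, 0, 0], [255, 0, 3, 0, 0, 0, 0], [255, 0, 4, 0, 0, 0, 0]]]}}

```text
time_s: 59.4
tcp_pos: [0.4721, 0.178, 0.0445]
orientation: [3.141, -0.0, 1.62]
force: [-1.9, -0.5, 1.2]
width: 0.0005
gripper_force: 0.8
```

Request:
{"fn": "carry_out", "kwargs": {"increments": [[[255, 0, 1, 0, 0, 0, 0], [255, 0, 2, 0, 0, 0, 0], [255, 0, 3, 0, 0, 0, 0], [255, 0, 4, 0, 0, 0, 0]]]}}

```text
time_s: 59.9
tcp_pos: [0.5117, 0.1799, 0.044]
orientation: [-3.141, 0.0, 1.62]
force: [-0.1, -0.5, -0.4]
width: 0.0004
gripper_force: 0.5
```

Request:
{"fn": "carry_out", "kwargs": {"increments": [[[255, 0, 0.5, 0, 0, 0, 0], [255, 0, 1, 0, 0, 0, 0], [255, 0, 1.3, 0, 0, 0, 0], [255, 0, 1.5, 0, 0, 0, 0]]]}}

```text
time_s: 60.4
tcp_pos: [0.5248, 0.1806, 0.0439]
orientation: [-3.139, 0.001, 1.62]
force: [-14.9, -2.2, 8.1]
width: 0.0005
gripper_force: 7.1
```

Request:
{"fn": "carry_out", "kwargs": {"increments": [[[255, 0, 0.2, 0, 0, 0, 0], [255, 0, 0.2, 0, 0, 0, 0], [255, 0, -3, 0, 0, 0, 0], [255, 0, -6, -3, 0, 0, 0], [255, 0, -6, -9, 0, 0, 0]]]}}

```text
time_s: 61.02
tcp_pos: [0.4631, 0.1771, 0.1336]
orientation: [-3.138, 0.001, 1.621]
force: [1.9, 0.6, 1.0]
width: 0.0005
gripper_force: 0.0
```

Request:
{"fn": "carry_out", "kwargs": {"increments": [[[255, -4, 0, -6, 0, 0, 0], [255, -9, 1, -6, 0, 0, 0], [255, -11, 2, -8, 0, 0, 0], [255, -11, 2, -8, 0, 0, 0], [255, -11, 2, -8, 0, 0, 0]]]}}

```text
time_s: 61.65
tcp_pos: [0.4911, 0.0697, 0.2137]
orientation: [-3.141, -0.0, 1.621]
force: [0.7, 0.4, -0.6]
width: 0.0003
gripper_force: 0.0
```

```bash
python3 - <<'E'
from h import *
st();c=cam("wrist");bot_l=bot.landmark_of("wrist","lock_tip");print([(np.round(d["xyz"],4).tolist(),round(d["conf"],2)) for d in bot_l])
P=cloud(c).reshape(-1,3);k=(abs(P[:,0]-.53)<.06)&(abs(P[:,1]-.182)<.016)&(P[:,2]>.08)&(P[:,2]<.12);print(k.sum(),np.round(np.percentile(P[k],[2,50,98],axis=0),3))
for n in [(.490,.323),(.5,.4207)]:
    try: print(disc(c,n,.102))
    except Exception as e: print(e)
t=cam("top")
for n in ["timer","small_beaker","jar_a","bushing_a"]: print(n,[(np.round(d["xyz"],3).tolist(),round(d["conf"],2)) for d in bot.landmark_of("top",n)])
cv2.imwrite("pics/fin.png",np.hstack([c[0],t[0]])[:, :][::1]);im=cv2.imread("pics/fin.png");cv2.imwrite("pics/fin.png",cv2.resize(im,(800,300)))
E
```

```text
t 61.65 tcp [0.4911 0.0697 0.2137] rpy [-180.    -0.    92.9] F [ 0.7  0.4 -0.6] Mz [-0.06 -0.07  0.04] w 0.0003 gf 0.0 j7 -0.28
[([0.5469, 0.1783, 0.0901], 0.91)]
491 [[0.537 0.17  0.088]
 [0.547 0.18  0.096]
 [0.56  0.192 0.101]]
max() iterable argument is empty
max() iterable argument is empty
timer [([0.715, 0.286, 0.004], 0.59)]
small_beaker [([0.359, 0.214, -0.001], 0.64)]
jar_a [([0.634, -0.05, 0.008], 0.83), ([0.356, 0.322, -0.001], 0.73), ([0.505, -0.469, -0.0], 0.71), ([0.392, -0.447, 0.002], 0.7), ([0.492, 0.326, 0.004], 0.57), ([0.501, 0.423, 0.004], 0.52)]
bushing_a [([0.515, -0.018, 0.021], 0.63)]
```

View pics/fin.png

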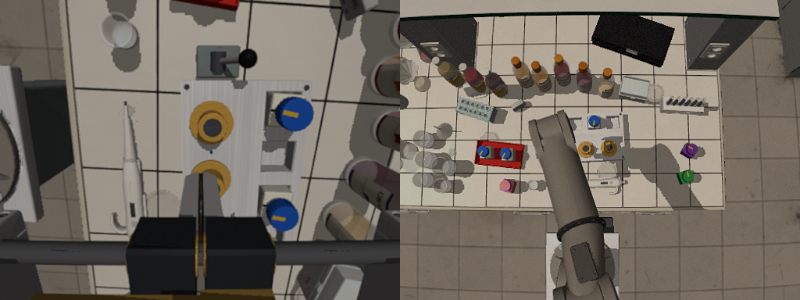

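```bash
python3 -c "
from station import bot
print(bot.sign_off())"
```

```text
the job is handed in; nothing more can be done
None
```

The job is handed in: all three bushings are pressed home, all four caps were tried, the two jars with loose caps stand upright in the red tray, and the locking lever was thrown fully over last.

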